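Stand the fallen square bottle back in its bay

TASK

A square bottle has fallen out of the white bottle stand, and a small dropper bottle has been left in its bay: stand the dropper bottle on the open worktop, clear of the stand. Lay the square bottle in the emptied bay with its flats square to the cheeks and its foot against the back wall, then push its cap end up and over towards that wall, bracing the bottle against it and keeping its foot down on the worktop rather than hanging it by the cap, until it stands upright and square in the bay with its side against the wall. Leave the other bottles, the carton and the beaker standing where they are.

Things in the scene. Friction and masses are not known exactly. Their poses are not given: they have to be found in the camera images.
- stand: White sheet-metal bottle stand fixed to the worktop, without a floor plate (bottles stand on the worktop). Origin: on the worktop, mid-length of the back wall's front face. x points out of the BACK of the wall, y along it, z up: three bays lie side by side at negative x, centred at y = +95, 0, -95 mm. 262 mm long; flat foot flange 47 mm deep behind the wall. Place and yaw (within 15 deg) vary.
- back_wall: The stand's back wall: upright white sheet 4 mm thick, 95 mm high, 262 mm long, smooth enamel on which the bottle slides easily (friction about 0.3; everything else about 0.6). Origin and axes as the stand's: its front face is the plane x = 0.
- bay0 (a point): Point on the worktop mid-way across the bay at y = +95 mm of the stand, 30 mm in front of the back wall; axes as the stand's. Each bay lies between two upright cheeks: 64 mm clear width, cheeks 4 mm thick, 52 mm deep from the wall, 32 mm high.
- bay1 (a point): The same point of the middle bay.
- bay2 (a point): The same point of the bay at y = -95 mm of the stand.
- square_bottle: Fallen square bottle, pale blue-white, orange cap, blank labels with a green band. Body 56 x 56 x 108 mm, shoulder and neck to 129 mm, about 0.4 kg (0.3 to 0.5), centre of mass about 67 mm from the foot. Origin: centre of its foot (28 mm up while lying, 0 standing). z runs foot to cap, x and y square to the flats. Starts lying on a flat at the left or right, cap within 50 deg of towards the robot.
- cap (a point): Centre of the round orange cap (38 mm diameter, from 129 to 154 mm above the foot), 141.5 mm from the foot along the bottle's axis; axes as the bottle's. Pinched across the cap with a light grip (about 20 N), the bottle can pivot between the finger pads.
- dropper_bottle: Small white round dropper bottle with a blue cap: body 34 mm diameter up to 62 mm, cap 20 mm diameter from 62 to 78 mm; 0.04 kg. Origin: centre of its foot, z up. It starts standing in the bay that belongs to the square bottle, about 35 to 45 mm (its axis) in front of the back wall.
- amber_bottle: Round brown bottle with a white cap standing in another bay: 58 mm diameter, 112 mm tall (body to 90 mm, cap 34 mm diameter). Origin: centre of its foot. Bystander.
- white_bottle: Round white bottle with a white cap and green label standing in the remaining bay: 62 mm diameter, 120 mm tall (body to 96 mm, cap 36 mm diameter). Origin: centre of its foot. Bystander.
- carton: White carton lying on the worktop, 55 mm (x) x 120 mm (y) x 50 mm high, on the other side in front of the stand. Origin: centre of its underside. Bystander.
- beaker: Clear plastic beaker, 59 mm diameter, 70 mm tall, standing beside the stand, to its right. Origin: centre of its underside. Bystander.

How it is judged:
By the outcome, as a careful person would: the job done as asked, in the order asked, and still so for the second after the job is handed in, with the robot touching nothing.
It also fails if it takes over 72 s, if anything falls off the work surface, if the arm or the gripper's body presses on something with over 40 N, if the wrist force passes 120 N, or if a joint passes its speed limit or range.

ROBOT

A 6-joint arm with a two-finger parallel gripper is mounted at the origin on a cart in front of the work surface, level with it; the furniture and walls round the work are solid. World frame = base frame: x ahead of the robot, y to its left, z up, the work surface at z = 0. Lengths are in mm, angles in degrees, forces in N, time in s.
With the tool pointing down it reaches from about 300 to 850 mm from the base axis. Payload 4.2 kg.
Tool frame: the origin (TCP) lies on the centre line of the jaws, within the pads' length; the fingertips stand env.nose_length ahead of it and the grasp point (between the pads) lies 2 mm behind it (env.nose_length is the distance from the TCP to the fingertips, in mm); z points along the fingers, y is the direction in which the jaws open and shut (so a half turn about z gives the same grasp; the last joint's range is limited). The gripper opens to 91 mm and grips with 3 to 60 N. Pads are 32 mm wide; open, the fingers measure 118 mm over their backs; the gripper's body (76 mm by 178 mm) begins 60 mm behind the grasp point.
Start: joints at [-66.005, 18.312, 89.639, -0, 72.044, -1.146], TCP at [244.295, -520.539, 230.976] pointing down, gripper open.
Joint ranges: [-177.97, 177.97], [-48.28, 115.42], [12.27, 149.76], [-77.06, 257.06], [2.81, 150.46], [-146.56, 146.56]. Speed limits (degrees/s): [147.25, 147.25, 180, 180, 180, 180].

INTERFACE

Orientations are given as [roll, pitch, yaw] about the fixed x, y, z axes, in that order (R = Rz(yaw) Ry(pitch) Rx(roll)).
In Python, from workcell import env gives the robot as it stands. The module is installed in compiled form; this text tells all that it offers.
- The arm moves only by the tool jog_arm, never from a script. Its argument "deltas" is a list that holds one entry, the list of rows, each a list of 5 numbers: the shift along the tool's x, y, z in m, then the turn about the tool's z in degrees, then the finger opening in m, from 0 to 0.0912. A call has 1 to 20 rows; each row is the pose to reach, as a shift and turn from the pose commanded when the call began, along the tool's axes at that moment; what a row does not reach only later rows make up. A row lasts 1/12 s, in which the tool goes at most 41.7 mm and 7.16 degrees, less where a joint would pass 70% of its speed; a pose out of reach is approached as far as the arm can. A call with a gripper value outside its range is refused whole. The fingers move at their own pace and stop on an object; "grip_force" is the grip in N (left out, the last holds). Time passes only in rows, so rows that repeat a pose let the fingers close. It gives the time, the measured TCP pose, the force and the opening at its end, in the units of the state.
- env.state(): the state, without advancing time (a new reading comes with each control period).
- env.grab_frame(name): name is "scene" or "top" or "wrist"; returns the picture (384x512x3 uint8, red, green, blue); there is no depth.
- env.camera_params(name): a dict with "fx", "fy", "cx", "cy" (pixels), "xyz" and "orientation" of the camera in the world. Camera axes: x right, y down, z forward; pixel columns grow to the right and rows downward; lengths in mm; the calibration is good to about 2 mm. A picture is of the moment at which its call begins: read the wrist's pose just before it. camera_params takes no time and is no camera call; for the wrist camera it gives the pose at the moment of the call.
- env.job_done(): hands the job in, once; it reports no verdict.
Trained networks look in the newest picture that a camera, given by its name, has taken for a name from the list of things; names that differ only in an ending like _2 or _b are one class to them, and where a whole thing is asked for, a point or a joint stands for the part that bears it (a point fixed in the world has none). Each returns a list of dicts, best first, with "conf" (0 to 1); they miss things now and then, are a little off and sometimes report something else, mostly with a low value. They report only what shows in the picture. A call takes as long as a camera call.
- env.look_for(camera, label): "xyz" ([x, y, z] in mm, in world coordinates, good to about 4 mm: the middle of the surface that is visible of it).
The state is a dict: "time_s": time; "qpos": joint angles; "qvel": joint speeds; "effort": joint torques, N m; "ee_pos": TCP position; "ee_rot": TCP orientation; "force": force on the tool from outside, world axes, zero at the start; "torque": the same for the moment, N m; "gripper_width": finger opening in mm.
Only numpy, scipy, OpenCV 4.12 (cv2) and the standard library are available. Lean on these libraries where they do the work, as an engineer would, in place of code of your own. Each camera call takes 0.05 s, during which the arm holds its last target.

## Working session

There is one attempt and no reset: what is moved stays moved. The work goes in short steps, Python scripts to look and compute and a tool call to move; the robot and the scene stay as the last step left them, time stands still between calls to the robot, and variables do not carry over. Pictures are saved under pics/ and viewed, and the job is handed in when it is done.

Besides the shell and the picture viewer there is one more tool, called after "Emit:" by a JSON object that holds its "name" and its "arguments". jog_arm: Moves the arm, as the interface text tells. Its arguments: {"type":"object","properties":{"deltas":{"type":"array"},"grip_force":{"type":"number"}},"required":["deltas"]}

```bash
mkdir -p pics; ls; cat > h.py <<'E'
from workcell import env
import numpy as np, cv2
from scipy.spatial.transform import Rotation as R
def snap(c,n):
    f=env.grab_frame(c); cv2.imwrite(f'pics/{n}.png',f[:,:,::-1]); return f
def cam(c):
    p=env.camera_params(c); o=p['orientation']
    return p,R.from_euler('xyz',o,degrees=True).as_matrix(),np.array(p['xyz'])
def ray(c,u,v,z):
    p,M,t=cam(c); d=M@np.array([(u-p['cx'])/p['fx'],(v-p['cy'])/p['fy'],1]); return t+d*(z-t[2])/d[2]
def proj(c,X):
    p,M,t=cam(c); q=M.T@(np.array(X,float)-t); return np.array([p['fx']*q[0]/q[2]+p['cx'],p['fy']*q[1]/q[2]+p['cy']])
E
python3 - <<'E'
from h import *
snap('top','t0');snap('scene','s0')
print(env.camera_params('top'),env.camera_params('scene'),env.camera_params('wrist'),env.nose_length)
print(env.state())
for n in ['stand','square_bottle','cap','dropper_bottle','amber_bottle','white_bottle','carton','beaker']:
    print(n,[(np.round(d['xyz']),round(d['conf'],2)) for d in env.look_for('top',n)[:2]])
E
```

```text
pics
{'fx': 476.30665113812404, 'fy': 476.30665113812404, 'cx': 258.75234226021655, 'cy': 188.45828753554449, 'xyz': array([ 407.72260987,  -27.98603635, 1579.3672867 ]), 'orientation': array([-1.76047739e+02,  1.73645323e-01, -9.05416870e+01])} {'fx': 417.48035942965663, 'fy': 417.48035942965663, 'cx': 249.95122358077714, 'cy': 190.47273668213535, 'xyz': array([-444.52870679,  633.36292483,  780.94557062]), 'orientation': array([-1.22676010e+02, -2.92938527e-02, -1.25576753e+02])} {'fx': 333.9114666308223, 'fy': 333.9114666308223, 'cx': 250.92000340643023, 'cy': 192.28776243494133, 'xyz': array([ 305.91744127, -492.8811618 ,  383.40416101]), 'orientation': array([ 1.66216357e+02,  1.32851782e-01, -6.48482343e+01])} 17.0
{'time_s': 0.1, 'qpos': array([-6.60052125e+01,  1.83477997e+01,  8.97002576e+01, -2.10302903e-03,
        7.20442545e+01, -1.14683390e+00]), 'qvel': array([ 0.07028745, -0.10833637, -0.27415582, -0.01333673, -0.08799911,
        0.04501798]), 'effort': array([ 3.94213348e-04, -4.13333023e+01, -2.32510078e+01,  7.29272445e-02,
        4.21965960e-02, -6.29708757e-05]), 'ee_pos': array([ 244.09857127, -520.13638758,  230.20042384]), 'ee_rot': array([-1.79907667e+02,  1.51561826e-04,  2.51422715e+01]), 'force': array([ 0.02585391,  0.08999075, -0.13196632]), 'torque': array([ 0.01317217, -0.00518469, -0.01904281]), 'gripper_width': 91.04453560159156}
stand [(array([614.,   2.,   1.]), 0.82)]
square_bottle [(array([441., 348.,  52.]), 0.66), (array([552., -18.,  83.]), 0.19)]
cap []
dropper_bottle []
amber_bottle [(array([535.,  79.,  73.]), 0.84)]
white_bottle [(array([553., -14.,  84.]), 0.57)]
carton [(array([ 482., -307.,   49.]), 0.76), (array([553., -14.,  84.]), 0.42)]
beaker [(array([ 642., -251.,   16.]), 0.75)]
```

View pics/t0.png

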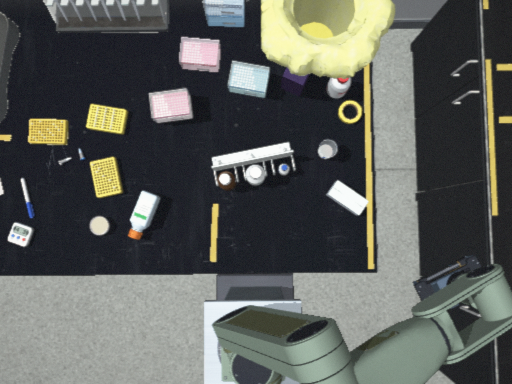

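View pics/s0.png

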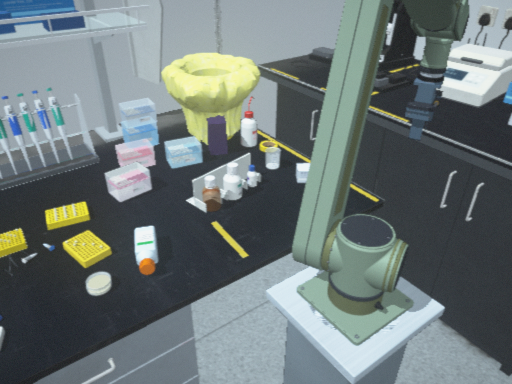

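```bash
python3 - <<'E'
import cv2
i=cv2.imread('pics/t0.png'); cv2.imwrite('pics/t0a.png',cv2.resize(i[60:220,190:390],None,fx=4,fy=3.75,interpolation=cv2.INTER_CUBIC))
cv2.imwrite('pics/t0b.png',cv2.resize(i[120:220,110:210],None,fx=6,fy=6,interpolation=cv2.INTER_CUBIC))
E
```

```text
(no output)
```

View pics/t0a.png

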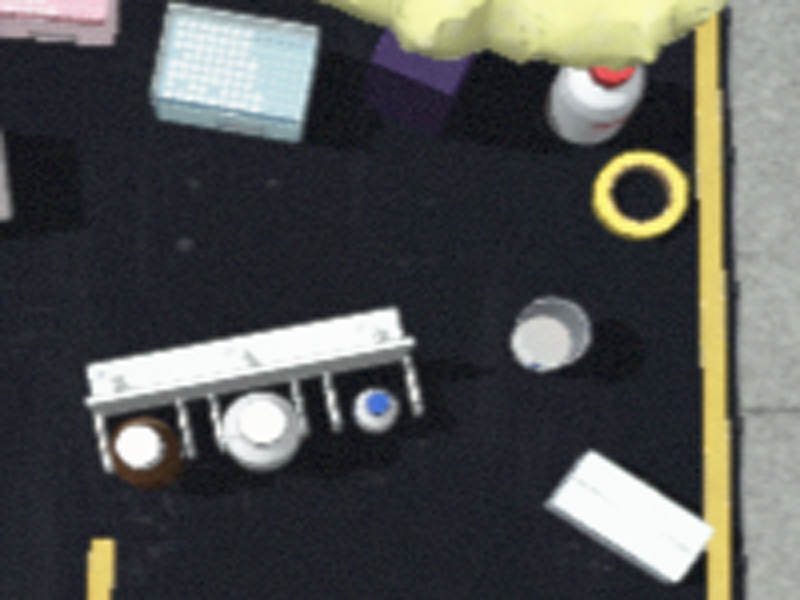

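View pics/t0b.png

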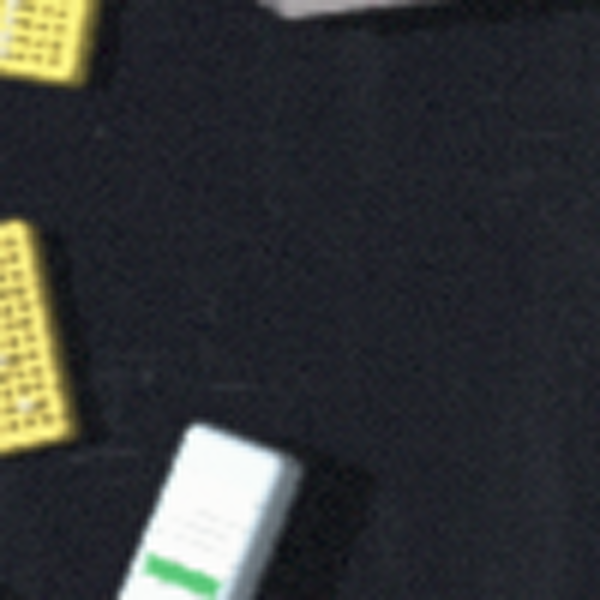

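The dropper is in the right bay (bay2, cap near pixel (284,167)). The square bottle is at the left with its cap towards the robot, at about (135,235). The carton is at (347,197) and the beaker at (328,149), both on the right.

```bash
python3 - <<'E'
from h import *
print('dropper',ray('top',284.25,167.5,78))
print('wallTopL,R',ray('top',212.5,167,95),ray('top',293,151.5,95))
s=env.state(); M=R.from_euler('xyz',s['ee_rot'],degrees=True).as_matrix()
d=np.array([470,-60,330])-s['ee_pos']; print(M.T@d, s['ee_rot'])
p,Mc,t=cam('wrist'); print('cam in tool',M.T@(t-s['ee_pos']), M.T@Mc)
E
```

```text
dropper [ 577.27642592 -105.83835222   78.        ]
wallTopL,R [579.13544961 119.87895914  95.        ] [ 625.59668485 -133.09007129   95.        ]
[ 400.00190336 -320.99052667  -99.07799677] [1.79997876e+02 1.98424821e-03 2.51424672e+01]
cam in tool [  67.54332221    1.33084837 -153.1859139 ] [[ 1.58551953e-04 -9.71204945e-01 -2.38245523e-01]
 [ 9.99999692e-01  3.37040389e-04 -7.08443064e-04]
 [ 7.68341771e-04 -2.38245337e-01  9.71204700e-01]]
```

Emit:
{"name": "jog_arm", "arguments": {"deltas": [[[0.13, -0.078, 0.0, 4, 0.0912], [0.26, -0.155, 0.01, 8, 0.0912], [0.39, -0.23, 0.02, 12, 0.0912], [0.517, -0.31, 0.03, 14.7, 0.0912], [0.517, -0.31, 0.03, 14.7, 0.05], [0.517, -0.31, 0.03, 14.7, 0.05], [0.517, -0.31, 0.03, 14.7, 0.05], [0.517, -0.31, 0.03, 14.7, 0.05], [0.517, -0.31, 0.03, 14.7, 0.05], [0.517, -0.31, 0.03, 14.7, 0.05], [0.517, -0.31, 0.03, 14.7, 0.05], [0.517, -0.31, 0.03, 14.7, 0.05], [0.517, -0.31, 0.03, 14.7, 0.05], [0.517, -0.31, 0.03, 14.7, 0.05], [0.517, -0.31, 0.03, 14.7, 0.05], [0.517, -0.31, 0.03, 14.7, 0.05], [0.517, -0.31, 0.03, 14.7, 0.05], [0.517, -0.31, 0.03, 14.7, 0.05], [0.517, -0.31, 0.03, 14.7, 0.05]]]}}

```text
time_s: 2.08
ee_pos: [580.0, -21.4, 201.1]
ee_rot: [180.0, 0.0, 10.4]
force: [-0.1, -0.5, 0.0]
gripper_width: 49.8
```

```bash
python3 - <<'E'
from h import *
s=env.state();print(s['time_s'],s['ee_pos'],s['ee_rot'],s['gripper_width'])
f=snap('wrist','w1'); cv2.imwrite('pics/w1a.png',cv2.resize(f[:,:,::-1],(800,600),interpolation=cv2.INTER_CUBIC))
for n in ['dropper_bottle','amber_bottle','white_bottle','stand']:
    print(n,[(np.round(d['xyz']),round(d['conf'],2)) for d in env.look_for('wrist',n)[:2]])
E
```

```text
2.0833 [579.97099498 -21.37465846 201.12634167] [1.79975956e+02 1.54149201e-02 1.03641473e+01] 49.767797805220475
dropper_bottle [(array([582., -94.,  48.]), 0.67)]
amber_bottle [(array([558.,  72.,  71.]), 0.56)]
white_bottle [(array([574., -12.,  79.]), 0.73)]
stand [(array([620.,  -8.,   1.]), 0.85)]
```

View pics/w1a.png

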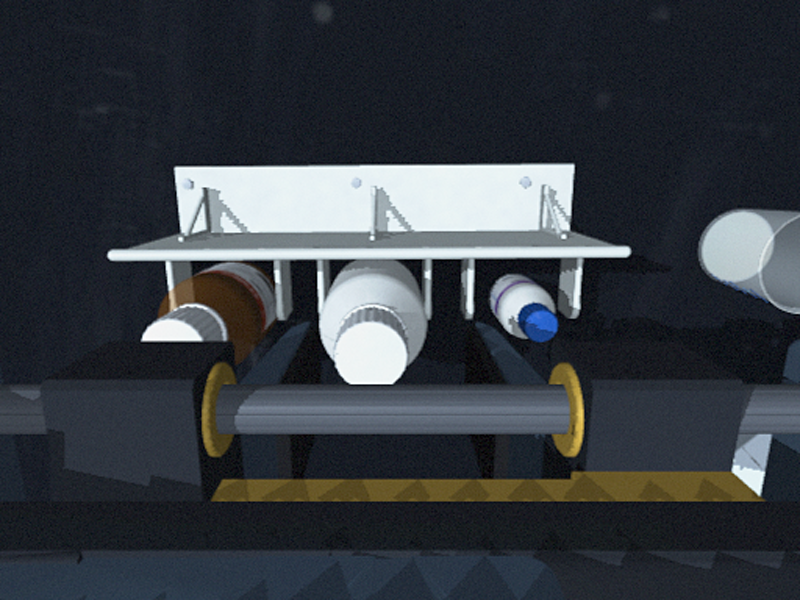

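```bash
python3 - <<'E'
from h import *
k=1/1.5625
def r(u,v,z): return ray('wrist',u*k,v*k,z)
for n,a in dict(topL=(108,255,95),topR=(631,252,95),topLf=(108,260,95),topRf=(631,257,95),flL=(175,167,2),flR=(574,164,2),cheekL0=(178,310,32),c1=(285,319,32),c2=(323,290,32),c3=(428,290,32),c4=(468,318,32),c5=(570,318,32),drop=(540,323,78),white=(372,355,120),amber=(185,325,112)).items(): print(n,np.round(r(*a),1))
a=r(631,257,95)-r(108,260,95); print(np.linalg.norm(a),np.degrees(np.arctan2(a[0],-a[1])))
a=r(574,164,2)-r(175,167,2); print(np.linalg.norm(a),np.degrees(np.arctan2(a[0],-a[1])))
E
```

```text
topL [582.  123.1  95. ]
topR [ 630.7 -134.3   95. ]
topLf [579.5 123.   95. ]
topRf [ 628.3 -135.1   95. ]
flL [625.  130.7   2. ]
flR [ 673.9 -125.7    2. ]
cheekL0 [538.6 109.5  32. ]
c1 [545.   41.4  32. ]
c2 [568.2  20.3  32. ]
c3 [580.2 -45.1  32. ]
c4 [566.8 -74.   32. ]
c5 [ 578.6 -138.3   32. ]
drop [ 582.6 -104.5   78. ]
white [562.7 -15.6 120. ]
amber [558.6  75.9 112. ]
262.6233816532257 10.716395528830294
260.990332092824 10.794682420752977
```

Emit:
{"name": "jog_arm", "arguments": {"deltas": [[[-0.006, 0.041, 0.02, 0, 0.05], [-0.0124, 0.082, 0.04, -0.3, 0.05], [-0.0124, 0.082, 0.08, -0.3, 0.05], [-0.0124, 0.082, 0.115, -0.3, 0.05], [-0.0124, 0.082, 0.135, -0.3, 0.05], [-0.0124, 0.082, 0.135, -0.3, 0.05], [-0.0124, 0.082, 0.135, -0.3, 0.02], [-0.0124, 0.082, 0.135, -0.3, 0.02], [-0.0124, 0.082, 0.135, -0.3, 0.02], [-0.0124, 0.082, 0.135, -0.3, 0.02], [-0.0124, 0.082, 0.135, -0.3, 0.02], [-0.0124, 0.082, 0.135, -0.3, 0.02]]], "grip_force": 15}}

```text
time_s: 3.33
ee_pos: [584.6, -103.4, 67.7]
ee_rot: [179.9, -0.2, 10.8]
force: [1.0, -0.3, 4.3]
gripper_width: 24.5
```

Emit:
{"name": "jog_arm", "arguments": {"deltas": [[[0, 0, 0, 0, 0.015], [0, 0, 0, 0, 0.015], [0, 0, 0, 0, 0.015]]]}}

```text
time_s: 3.58
ee_pos: [584.7, -103.4, 67.6]
ee_rot: [179.9, -0.2, 10.8]
force: [0.8, -0.9, 5.8]
gripper_width: 24.9
```

```bash
python3 - <<'E'
from h import *
f=snap('wrist','w2'); cv2.imwrite('pics/w2a.png',cv2.resize(f[:,:,::-1],(800,600),interpolation=cv2.INTER_CUBIC))
s=env.state();print(s['force'],s['gripper_width'],s['ee_pos'])
E
```

```text
[1.20327538 0.34431757 6.38583466] 24.57109015842557 [ 584.75418167 -103.42842886   67.64681877]
```

View pics/w2a.png

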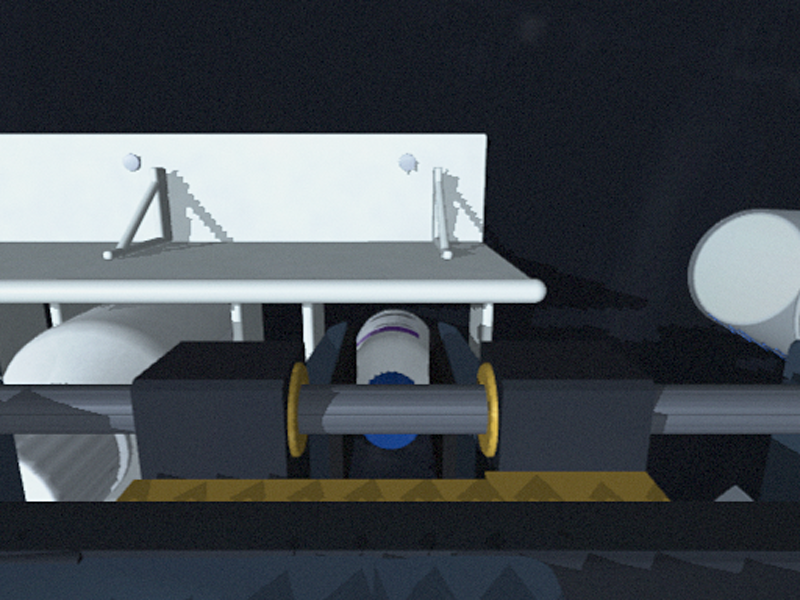

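Emit:
{"name": "jog_arm", "arguments": {"deltas": [[[0, 0, 0, 0, 0.04], [0, 0, 0, 0, 0.04], [0, 0, 0, 0, 0.04], [0, 0, -0.014, 0, 0.04], [0, 0, -0.014, 0, 0.04], [0, 0, -0.014, 0, 0.01], [0, 0, -0.014, 0, 0.01], [0, 0, -0.014, 0, 0.01], [0, 0, -0.014, 0, 0.01], [0, 0, -0.014, 0, 0.01], [0, 0, -0.014, 0, 0.01], [0, 0, -0.014, 0, 0.01]]], "grip_force": 15}}

```text
time_s: 4.63
ee_pos: [583.2, -103.1, 79.7]
ee_rot: [-180.0, 0.0, 10.7]
force: [0.1, 0.3, -0.5]
gripper_width: 19.2
```

Emit:
{"name": "jog_arm", "arguments": {"deltas": [[[0, 0, -0.03, 0, 0.01], [0, 0, -0.07, 0, 0.01], [0, 0, -0.11, 0, 0.01], [0, 0, -0.15, 0, 0.01], [0.003, -0.03, -0.15, 0, 0.01], [0.007, -0.07, -0.15, 0, 0.01], [0.011, -0.11, -0.15, 0, 0.01], [0.015, -0.15, -0.15, 0, 0.01], [0.019, -0.19, -0.15, 0, 0.01], [0.023, -0.23, -0.15, 0, 0.01], [0.027, -0.27, -0.15, 0, 0.01], [0.03, -0.3, -0.15, 0, 0.01], [0.03, -0.308, -0.15, 0, 0.01], [0.03, -0.308, -0.12, 0, 0.01], [0.03, -0.308, -0.08, 0, 0.01], [0.03, -0.308, -0.04, 0, 0.01], [0.03, -0.308, -0.015, 0, 0.01], [0.03, -0.308, -0.004, 0, 0.01], [0.03, -0.308, -0.001, 0, 0.01], [0.03, -0.308, 0.0, 0, 0.01]]]}}

```text
time_s: 6.3
ee_pos: [556.1, 204.9, 80.4]
ee_rot: [180.0, -0.1, 10.7]
force: [0.1, -0.2, -0.2]
gripper_width: 19.1
```

Emit:
{"name": "jog_arm", "arguments": {"deltas": [[[0, 0, 0, 0, 0.01], [0, 0, 0, 0, 0.01], [0, 0, 0, 0, 0.05], [0, 0, 0, 0, 0.05], [0, 0, 0, 0, 0.05], [0, 0, 0, 0, 0.05], [0, 0, 0, 0, 0.05], [0, 0, -0.03, 0, 0.07], [0, 0, -0.07, 0, 0.07], [0, 0, -0.11, 0, 0.08], [0, 0, -0.13, 0, 0.08]]]}}

```text
time_s: 7.22
ee_pos: [557.1, 205.7, 215.0]
ee_rot: [-179.9, -0.4, 10.7]
force: [0.4, -0.3, 0.1]
gripper_width: 73.9
```

```bash
python3 - <<'E'
from h import *
snap('top','t3');i=cv2.imread('pics/t3.png'); cv2.imwrite('pics/t3a.png',cv2.resize(i[100:260,110:310],None,fx=4,fy=3.75,interpolation=cv2.INTER_CUBIC))
f=snap('wrist','w3'); cv2.imwrite('pics/w3a.png',cv2.resize(f[:,:,::-1],(800,600),interpolation=cv2.INTER_CUBIC))
for n in ['square_bottle','cap']:
    print(n,[(np.round(d['xyz']),round(d['conf'],2)) for d in env.look_for('wrist',n)[:2]])
s=env.state();print(s['time_s'],s['ee_pos'],s['ee_rot'],s['gripper_width'])
E
```

```text
square_bottle [(array([498., 333.,  54.]), 0.89)]
cap [(array([498., 334.,  58.]), 0.56)]
7.4167 [555.14066062 204.98795489 210.01538104] [ 1.79996524e+02 -1.95588722e-02  1.07433939e+01] 79.54867063773906
```

View pics/t3a.png

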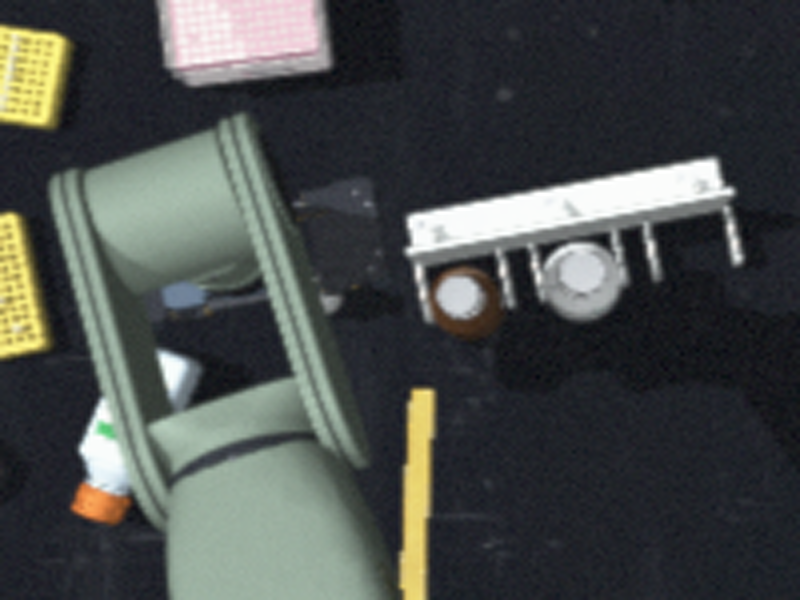

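View pics/w3a.png

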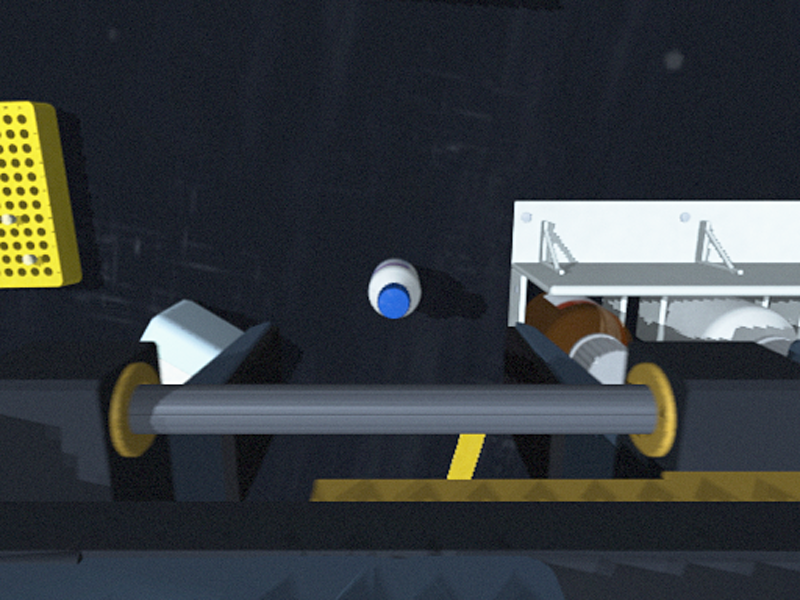

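The dropper is standing at (393,290) in the wrist picture, clear of the stand. Next I measure the bottle's pose in the first top picture.

```bash
python3 - <<'E'
import cv2
i=cv2.imread('pics/t0.png'); cv2.imwrite('pics/t0c.png',cv2.resize(i[180:250,115:175],None,fx=8,fy=8,interpolation=cv2.INTER_CUBIC))
E
```

```text
(no output)
```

View pics/t0c.png

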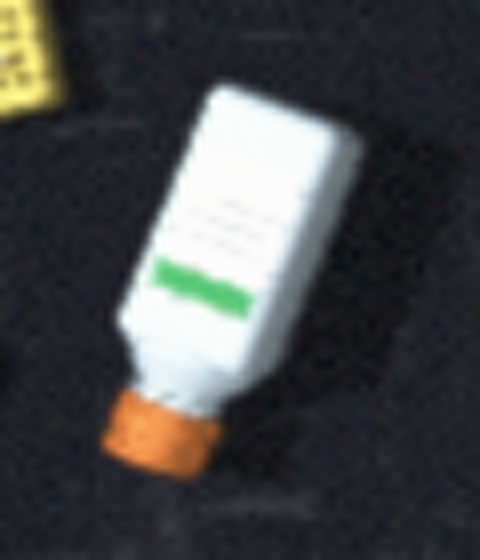

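```bash
python3 - <<'E'
from h import *
r=lambda u,v,z: ray('top',115+u/8-.5,180+v/8-.5,z)
a,b,c,d=r(210,86,56),r(339,127,56),r(118,322,56),r(240,368,56)
print(a,b,c,d); f=(a+b)/2; print('foot mid',f,'w',np.linalg.norm(a-b),'len',np.linalg.norm(c-a),np.linalg.norm(d-b))
ang=lambda p:np.degrees(np.arctan2(p[1],p[0]))
print('dir foot->cap',ang(c-a),ang(d-b),'perp',ang(b-a))
cap=r(163,432,42); print('cap',cap, ang((cap-f)[:2]),np.linalg.norm((cap-f)[:2]))
E
```

```text
[510.9080445  354.16785695  56.        ] [493.94743631 302.32811187  56.        ] [416.82633772 390.20494978  56.        ] [398.0534346  341.33215112  56.        ]
foot mid [502.4277404  328.24798441  56.        ] w 54.543756744159985 len 100.74740497490974 103.52282183464193
dir foot->cap 159.04114247732318 157.86640000142444 perp -108.11674214791357
cap [372.59502386 375.52836615  42.        ] 159.99020498848017 138.1736906266738
```

Emit:
{"name": "jog_arm", "arguments": {"deltas": [[[-0.02, -0.035, 0.0, 6, 0.085], [-0.04, -0.07, 0.0, 12, 0.085], [-0.06, -0.105, 0.0, 18, 0.085], [-0.08, -0.14, 0.02, 24, 0.085], [-0.104, -0.176, 0.05, 30, 0.085], [-0.104, -0.176, 0.085, 31.2, 0.085], [-0.104, -0.176, 0.1, 31.2, 0.085], [-0.104, -0.176, 0.1, 31.2, 0.085]]]}}

```text
time_s: 8.08
ee_pos: [421.6, 348.4, 103.3]
ee_rot: [179.9, 1.3, -19.5]
force: [-0.1, 1.1, -0.3]
gripper_width: 84.8
```

```bash
python3 - <<'E'
from h import *
s=env.state();print(s['time_s'],s['ee_pos'],s['ee_rot'],s['gripper_width'])
f=snap('wrist','w4'); cv2.imwrite('pics/w4a.png',cv2.resize(f[:,:,::-1],(800,600),interpolation=cv2.INTER_CUBIC))
E
```

```text
8.0833 [421.60098427 348.44018116 103.34725317] [179.9245163    1.3299253  -19.52927467] 84.75168536046499
```

View pics/w4a.png

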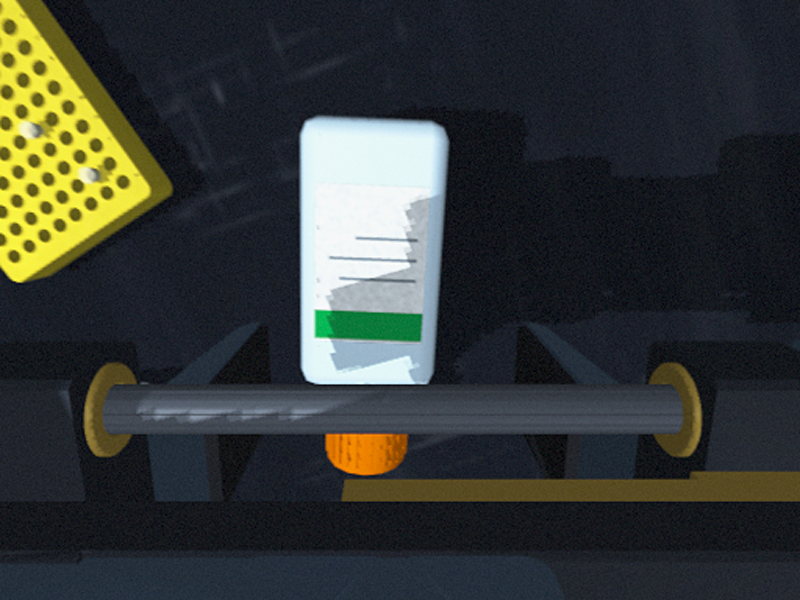

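Emit:
{"name": "jog_arm", "arguments": {"deltas": [[[0, 0, 0, 0, 0.085], [0, 0, 0, 0, 0.085]]]}}

```text
time_s: 8.3
ee_pos: [427.3, 351.2, 110.7]
ee_rot: [-179.3, 0.8, -19.6]
force: [-0.1, 1.0, -0.1]
gripper_width: 85.0
```

```bash
python3 - <<'E'
from h import *
s=env.state();print(s['time_s'],s['ee_pos'],s['ee_rot'],s['gripper_width'])
f=snap('wrist','w5'); cv2.imwrite('pics/w5a.png',cv2.resize(f[:,:,::-1],(800,600),interpolation=cv2.INTER_CUBIC))
E
```

```text
8.3 [427.26150083 351.17645528 110.66591531] [-179.29039487    0.8192089   -19.64200568] 85.02431047931343
```

View pics/w5a.png

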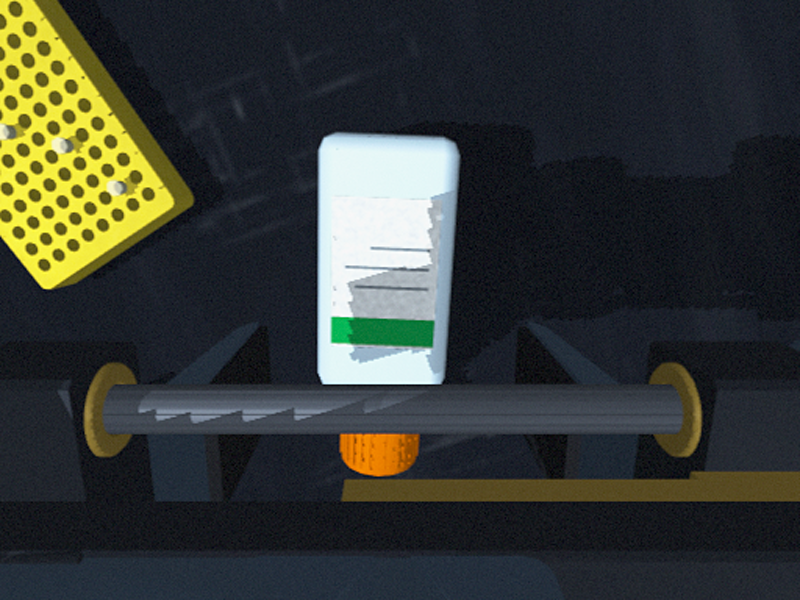

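Emit:
{"name": "jog_arm", "arguments": {"deltas": [[[-0.006, -0.005, 0, 0, 0.085], [-0.006, -0.005, 0, 0, 0.085], [-0.006, -0.005, 0, 0, 0.085], [-0.006, -0.005, 0, 0, 0.085]]]}}

```text
time_s: 8.68
ee_pos: [423.8, 355.8, 110.1]
ee_rot: [-179.2, 1.1, -19.4]
force: [0.0, 0.4, 0.1]
gripper_width: 85.0
```

```bash
python3 - <<'E'
from h import *
s=env.state();print(s['time_s'],s['ee_pos'],s['ee_rot'],s['gripper_width'])
np.savez('w6.npz',**{k:v for k,v in zip('pMt',cam('wrist'))})
f=snap('wrist','w6'); cv2.imwrite('pics/w6a.png',cv2.resize(f[:,:,::-1],(800,600),interpolation=cv2.INTER_CUBIC))
E
```

```text
8.6833 [423.80059771 355.77149218 110.06606143] [-179.20406918    1.08771297  -19.39117851] 84.95741844816916
```

View pics/w6a.png

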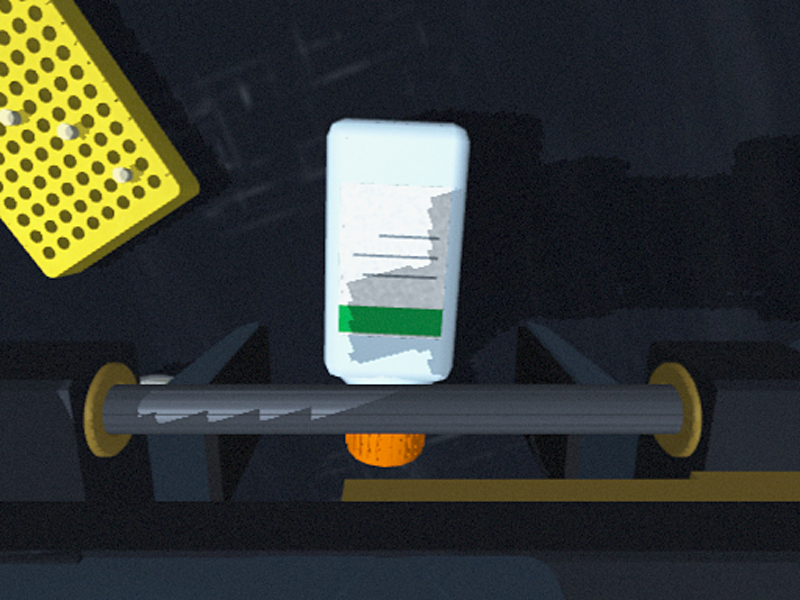

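```bash
python3 - <<'E'
from h import *
k=1/1.5625
def r(u,v,z): return ray('wrist',u*k,v*k,z)
a,b,c,d=r(328,122,56),r(462,124,56),r(325,376,56),r(447,380,56)
print(a,b,c,d); f=(a+b)/2; print('foot mid',f,'w',np.linalg.norm(a-b),np.linalg.norm(c-d),'len',np.linalg.norm(c-a),np.linalg.norm(d-b))
ang=lambda p:np.degrees(np.arctan2(p[1],p[0]))
print('dir foot->cap',ang(c-a),ang(d-b),'perp',ang(b-a))
cap=r(386,466,28); print('cap end',cap, ang((cap-f)[:2]),np.linalg.norm((cap-f)[:2]))
s=env.state();print(s['ee_pos'],s['ee_rot'])
E
```

```text
[512.47857468 350.30879934  56.        ] [495.10446309 303.25159905  56.        ] [417.30055934 388.61893674  56.        ] [398.65159671 340.18409315  56.        ]
foot mid [503.79151888 326.7801992   56.        ] w 50.16213564384504 51.901039306295 len 102.59883640956136 103.28196625603003
dir foot->cap 158.07470385792178 159.04779866594149 perp -110.26478169183018
cap end [351.52223543 385.21560384  28.        ] 159.00501686270218 163.09699935562344
[423.72952328 355.67647811 109.93417211] [-179.22059526    1.09659026  -19.39292432]
```

Emit:
{"name": "jog_arm", "arguments": {"deltas": [[[-0.001, -0.0015, 0.02, 1.6, 0.085], [-0.001, -0.0015, 0.05, 1.6, 0.085], [-0.001, -0.0015, 0.07, 1.6, 0.085], [-0.001, -0.0015, 0.072, 1.6, 0.085], [-0.001, -0.0015, 0.072, 1.6, 0.085], [-0.001, -0.0015, 0.072, 1.6, 0.05], [-0.001, -0.0015, 0.072, 1.6, 0.05], [-0.001, -0.0015, 0.072, 1.6, 0.05], [-0.001, -0.0015, 0.072, 1.6, 0.05], [-0.001, -0.0015, 0.072, 1.6, 0.05], [-0.001, -0.0015, 0.072, 1.6, 0.05], [-0.001, -0.0015, 0.072, 1.6, 0.05], [-0.001, -0.0015, 0.072, 1.6, 0.05]]], "grip_force": 50}}

```text
time_s: 9.82
ee_pos: [425.0, 356.3, 38.4]
ee_rot: [-178.9, 1.5, -20.7]
force: [-0.4, 0.5, 5.4]
gripper_width: 56.1
```

Emit:
{"name": "jog_arm", "arguments": {"deltas": [[[0, 0, -0.02, 0, 0.05], [0, 0, -0.05, 0, 0.05], [0, 0, -0.09, 0, 0.05], [0, 0, -0.13, 0, 0.05], [0.008, 0.02, -0.14, 0, 0.05], [0.023, 0.05, -0.14, -1, 0.05], [0.038, 0.085, -0.14, -3, 0.05], [0.055, 0.12, -0.14, -6, 0.05], [0.072, 0.155, -0.14, -9, 0.05], [0.09, 0.19, -0.14, -12, 0.05], [0.108, 0.225, -0.14, -15, 0.05], [0.126, 0.26, -0.14, -18, 0.05], [0.144, 0.295, -0.14, -21, 0.05], [0.162, 0.33, -0.14, -24, 0.05], [0.18, 0.365, -0.14, -27, 0.05], [0.198, 0.4, -0.14, -30, 0.05], [0.21, 0.42, -0.14, -31.4, 0.05], [0.218, 0.434, -0.14, -31.4, 0.05], [0.218, 0.434, -0.14, -31.4, 0.05], [0.218, 0.434, -0.14, -31.4, 0.05]]]}}

```text
time_s: 11.48
ee_pos: [476.8, -131.2, 162.4]
ee_rot: [-178.2, 1.0, 10.6]
force: [-0.6, 0.3, -4.1]
gripper_width: 55.8
```

Emit:
{"name": "jog_arm", "arguments": {"deltas": [[[0, 0, 0, 0, 0.05], [0, 0, 0, 0, 0.05], [0, 0, 0, 0, 0.05]]]}}

```text
time_s: 11.73
ee_pos: [477.5, -129.8, 163.4]
ee_rot: [-178.3, 0.8, 10.8]
force: [-0.3, 0.3, -3.9]
gripper_width: 55.9
```

```bash
python3 - <<'E'
from h import *
s=env.state();print(s['time_s'],s['ee_pos'],s['ee_rot'],s['gripper_width'])
f=snap('wrist','w7'); cv2.imwrite('pics/w7a.png',cv2.resize(f[:,:,::-1],(800,600),interpolation=cv2.INTER_CUBIC))
s=env.state();print(s['time_s'],s['ee_pos'],s['ee_rot'],s['gripper_width'])
E
```

```text
11.7333 [ 477.53282732 -129.84098362  163.3945205 ] [-178.27797046    0.84313833   10.84019815] 55.908438644824805
11.7833 [ 477.66018081 -129.94920803  163.51300199] [-178.29268673    0.82444422   10.84031226] 55.91105868981226
```

View pics/w7a.png

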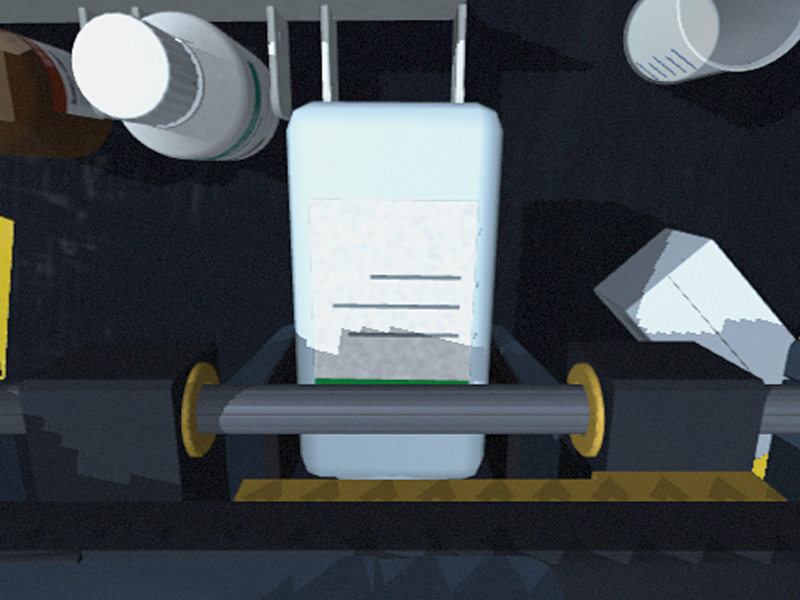

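```bash
python3 - <<'E'
from h import *
s=env.state();print(s['qpos'],s['qvel'],s['ee_pos'],s['ee_rot'])
k=1/1.5625
O=np.array([603,-6,0]);y=np.radians(10.7);u=np.array([np.cos(y),np.sin(y),0]);v=np.array([-np.sin(y),np.cos(y),0])
def r(a,b,z):
    X=ray('wrist',a*k,b*k,z); return np.round([X@u-O@u,(X-O)@v+95],1)
for n,a in dict(Lo0=(322,6,32),Lo1=(324,95,32),Ro0=(467,6,32),Ro1=(465,95,32),Li=(335,95,0),Ri=(455,60,0),rim=(322,5,32)).items(): print(n,r(*a))
zt=s['ee_pos'][2]-38+56
print('foot',r(291,105,zt),r(501,105,zt),'mid',r(396,101,zt))
print('tcp',(s['ee_pos']-O)@u,(s['ee_pos']-O)@v+95)
E
```

```text
[-17.27001323  15.10742171 104.78124585   1.26983417  61.64885139
  61.28393342] [-0.21288792 -0.04835431 -0.26570312 -0.11405113 -0.00214728  0.02381081] [ 477.66018081 -129.94920803  163.51300199] [-178.29268673    0.82444422   10.84031226]
Lo0 [-0.9 34.3]
Lo1 [-41.9  34.6]
Ro0 [ -1.3 -36.8]
Ro1 [-42.  -37.3]
Li [-38.   33.2]
Ri [-19.9 -34.3]
rim [-0.4 34.3]
foot [-62.2  19.7] [-62.2 -31.2] mid [-61.3  -5.9]
tcp -146.17374018943013 -3.522657931197415
```

Emit:
{"name": "jog_arm", "arguments": {"deltas": [[[0, -0.0, 0.03, 0, 0.05], [0, -0.001, 0.07, 0, 0.05], [0, -0.001, 0.1, 0, 0.05], [0, -0.001, 0.116, 0, 0.05], [0, -0.001, 0.119, 0, 0.05], [0, -0.001, 0.119, 0, 0.05], [0, -0.001, 0.119, 0, 0.05], [0, -0.001, 0.119, 0, 0.05]]]}}

```text
time_s: 12.45
ee_pos: [476.9, -127.1, 46.2]
ee_rot: [-178.4, 0.6, 10.8]
force: [0.4, -0.4, -4.0]
gripper_width: 55.8
```

```bash
python3 - <<'E'
from h import *
f=snap('wrist','w8'); cv2.imwrite('pics/w8a.png',cv2.resize(f[:,:,::-1],(800,600),interpolation=cv2.INTER_CUBIC))
s=env.state();print(s['time_s'],s['ee_pos'],s['ee_rot'],s['gripper_width'],s['force'])
E
```

```text
12.5 [ 476.74300322 -127.08802714   46.1964337 ] [-178.40334716    0.62256359   10.76984335] 55.92673486304703 [ 0.43362641  0.16728324 -4.14738771]
```

View pics/w8a.png

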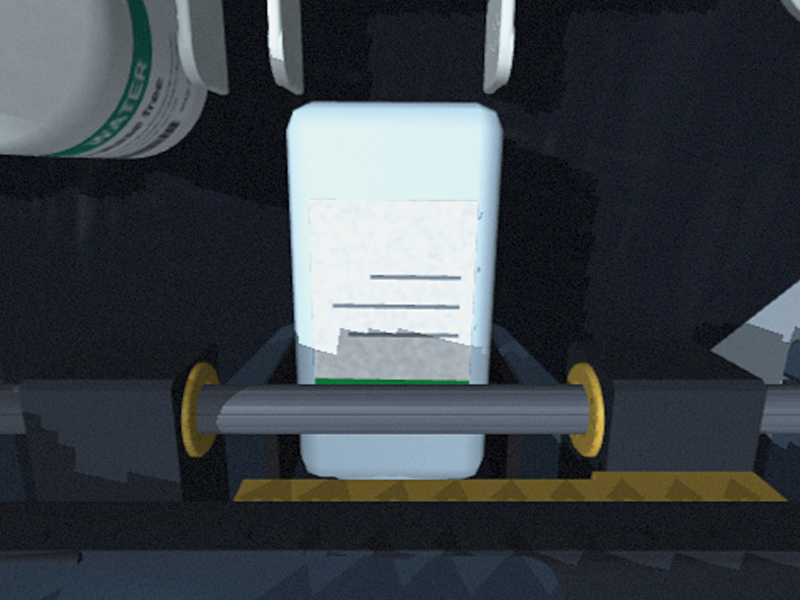

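```bash
python3 - <<'E'
from h import *
s=env.state()
k=1/1.5625
O=np.array([603,-6,0]);y=np.radians(10.7);u=np.array([np.cos(y),np.sin(y),0]);v=np.array([-np.sin(y),np.cos(y),0])
def r(a,b,z):
    X=ray('wrist',a*k,b*k,z); return np.round([X@u-O@u,(X-O)@v+95],1)
for n,a in dict(Lo=(268,30,32),Li=(279,30,32),Ro=(514,30,32),Ri=(503,30,32),Lb=(301,92,0),Rb=(484,91,0),Lf=(283,88,16),Rf=(505,87,16)).items(): print(n,r(*a))
zt=s['ee_pos'][2]-38+56
for z in (zt,zt-4): print('foot',r(290,113,z),r(500,113,z),'mid',r(395,102,z), 'rear',r(301,460,z),r(487,460,z),)
print('tcp',(s['ee_pos']-O)@u,(s['ee_pos']-O)@v+95)
E
```

```text
Lo [-38.4  35.3]
Li [-38.4  32. ]
Ro [-38.8 -36.4]
Ri [-38.8 -33.2]
Lb [-51.3  32.5]
Rb [-51.1 -32.8]
Lf [-52.1  35.3]
Rf [-52.  -37.4]
foot [-64.4  23. ] [-64.5 -28.2] mid [-61.9  -2.7] rear [-159.7   24.3] [-158.7  -29.4]
foot [-64.   23.8] [-64.1 -28.8] mid [-61.5  -2.6] rear [-162.1   25.2] [-161.1  -30.1]
tcp -146.54374484813243 -0.5409357179188845
```

Emit:
{"name": "jog_arm", "arguments": {"deltas": [[[0, -0.002, 0.002, 0, 0.05], [0.005, -0.002, 0.003, 0, 0.05], [0.01, -0.002, 0.003, 0, 0.05], [0.016, -0.002, 0.003, 0, 0.05], [0.024, -0.002, 0.003, 0, 0.05], [0.032, -0.002, 0.003, 0, 0.05], [0.04, -0.002, 0.003, 0, 0.05], [0.04, -0.002, 0.006, 0, 0.05], [0.04, -0.002, 0.0075, 0, 0.05], [0.04, -0.002, 0.0075, 0, 0.05], [0.04, -0.002, 0.0075, 0, 0.05]]]}}

```text
time_s: 13.42
ee_pos: [517.4, -117.3, 38.8]
ee_rot: [-178.4, 0.4, 10.7]
force: [3.3, 2.9, 7.4]
gripper_width: 56.0
```

```bash
python3 - <<'E'
from h import *
f=snap('wrist','w9'); cv2.imwrite('pics/w9a.png',cv2.resize(f[:,:,::-1],(800,600),interpolation=cv2.INTER_CUBIC))
s=env.state();print(s['time_s'],s['ee_pos'],s['ee_rot'],s['gripper_width'],s['force'])
E
```

```text
13.4667 [ 517.40769094 -117.25337485   38.79341689] [-178.42927994    0.40985745   10.73395221] 56.02156485009522 [2.14719022 3.49678941 7.83226097]
```

View pics/w9a.png

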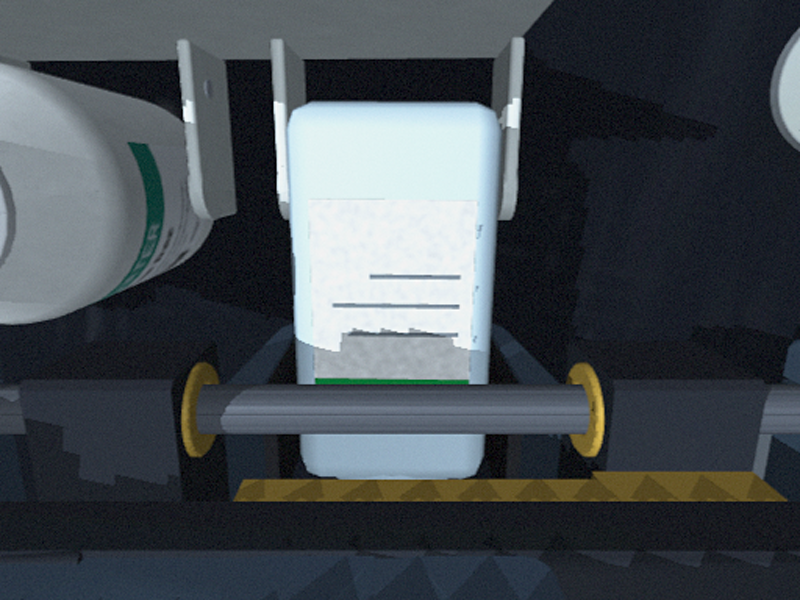

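Emit:
{"name": "jog_arm", "arguments": {"deltas": [[[0, 0, 0, 0, 0.078], [0, 0, 0, 0, 0.078], [0, 0, 0, 0, 0.078], [0, 0, 0, 0, 0.078], [0, 0, 0, 0, 0.078], [0, 0, 0, 0, 0.078], [0, 0, -0.02, 0, 0.078], [0, 0, -0.05, 0, 0.078], [0, 0, -0.08, 0, 0.078], [-0.02, 0, -0.08, 0, 0.075], [-0.058, 0, -0.08, 0, 0.075], [-0.058, 0, -0.08, 0, 0.075], [-0.058, 0, -0.08, 0, 0.075], [-0.058, 0, -0.08, 0, 0.075], [-0.058, 0, -0.08, 0, 0.075]]]}}

```text
time_s: 14.72
ee_pos: [459.8, -130.2, 117.5]
ee_rot: [-178.3, 0.7, 10.8]
force: [-0.1, -0.3, 0.1]
gripper_width: 75.2
```

```bash
python3 - <<'E'
from h import *
s=env.state();print(s['time_s'],s['ee_pos'],s['ee_rot'],s['gripper_width'],s['force'],s['qpos'])
f=snap('wrist','w10'); cv2.imwrite('pics/w10a.png',cv2.resize(f[:,:,::-1],(800,600),interpolation=cv2.INTER_CUBIC))
E
```

```text
14.7167 [ 459.78023738 -130.24687156  117.48447789] [-178.32934253    0.7485519    10.75429013] 75.20821935145962 [-0.07853982 -0.31929335  0.06822776] [-17.9333653   16.52237448 110.58541639   1.36131487  54.35852665
  60.51582335]
```

View pics/w10a.png

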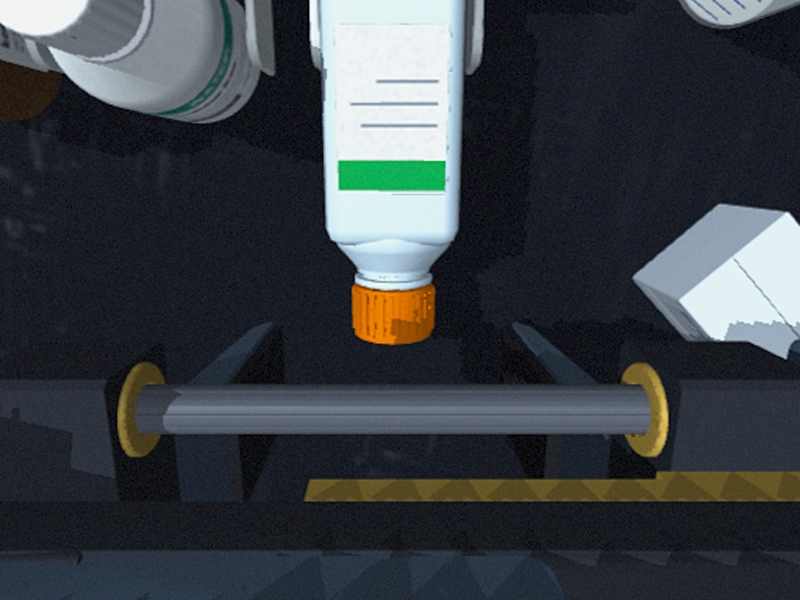

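```bash
cat >> h.py <<'E'
O=np.array([603,-6,0.])-95.5*np.array([-np.sin(np.radians(10.7)),np.cos(np.radians(10.7)),0]);_y=np.radians(10.7)
U=np.array([np.cos(_y),np.sin(_y),0]);V=np.array([-np.sin(_y),np.cos(_y),0])
def bay(X): X=np.array(X)-O; return np.array([X@U,X@V,X[2]])
def world(b): return O+b[0]*U+b[1]*V+np.array([0,0,b[2]])
E
python3 - <<'E'
from h import *
k=1/1.5625
r=lambda a,b,z: np.round(bay(ray('wrist',a*k,b*k,z)),1)
print('cap end',r(394,344,28),'cap sides',r(352,315,28),r(436,315,28),'cap start',r(394,288,45))
print('body',r(327,150,56),r(461,150,56),r(322,20,56),r(464,20,56),r(329,230,56),r(457,230,56))
s=env.state(); print('tcp',bay(s['ee_pos']),s['ee_rot'])
E
```

```text
cap end [-178.7    0.8   28. ] cap sides [-164.1   21.1   28. ] [-163.7  -19.4   28. ] cap start [-146.6    0.4   45. ]
body [-88.2  26.7  56. ] [-88.2 -26.1  56. ] [-41.6  27.1  56. ] [-42.  -25.6  56. ] [-119.8   26.8   56. ] [-119.5  -25.5   56. ]
tcp [-1.63788936e+02  7.96971203e-02  1.17362044e+02] [-178.32188062    0.76934857   10.77451612]
```

```bash
cat >> h.py <<'E'
def td(targets):
    s=env.state(); M=R.from_euler('xyz',s['ee_rot'],degrees=True).as_matrix()
    for b in targets: print(b,np.round(M.T@(world(np.array(b,float))-s['ee_pos'])/1000,4))
E
python3 - <<'E'
from h import *
td([(-168.5,.6,70),(-168.5,.6,33)])
E
```

```text
(-168.5, 0.6, 70) [-0.0041  0.0009  0.0474]
(-168.5, 0.6, 33) [-0.0036  0.0019  0.0844]
```

Emit:
{"name": "jog_arm", "arguments": {"deltas": [[[-0.004, 0.001, 0.03, 0, 0.06], [-0.004, 0.001, 0.06, 0, 0.06], [-0.0036, 0.002, 0.08, 0, 0.06], [-0.0036, 0.002, 0.0845, 0, 0.06], [-0.0036, 0.002, 0.0845, 0, 0.06], [-0.0036, 0.002, 0.0845, 0, 0.06], [-0.0036, 0.002, 0.0845, 0, 0.03], [-0.0036, 0.002, 0.0845, 0, 0.03], [-0.0036, 0.002, 0.0845, 0, 0.03], [-0.0036, 0.002, 0.0845, 0, 0.03], [-0.0036, 0.002, 0.0845, 0, 0.03], [-0.0036, 0.002, 0.0845, 0, 0.03], [-0.0036, 0.002, 0.0845, 0, 0.03]]], "grip_force": 20}}

```text
time_s: 15.85
ee_pos: [454.3, -130.5, 33.6]
ee_rot: [-178.3, 0.8, 10.8]
force: [-1.7, 0.6, 6.3]
gripper_width: 37.5
```

```bash
python3 - <<'E'
from h import *
s=env.state();print(s['time_s'],bay(s['ee_pos']),s['ee_rot'],s['gripper_width'],s['force'])
b=bay(s['ee_pos']);td([b+[20,0,0],b+[24,0,0]])
E
```

```text
15.85 [-169.27740587    0.75014705   33.57119003] [-178.3282083     0.75341449   10.75975743] 37.480600559871334 [-1.66520379  0.62949432  6.26606029]
[-149.27740587    0.75014705   33.57119003] [ 0.02    0.     -0.0003]
[-145.27740587    0.75014705   33.57119003] [ 0.024   0.     -0.0003]
```

Now slide the bottle in by its cap, slowly, until the foot meets the wall.

Emit:
{"name": "jog_arm", "arguments": {"deltas": [[[0.003, 0, 0, 0, 0.03], [0.006, 0, 0, 0, 0.03], [0.009, 0, 0, 0, 0.03], [0.012, 0, 0, 0, 0.03], [0.015, 0, 0, 0, 0.03], [0.018, 0, 0, 0, 0.03], [0.02, 0, 0, 0, 0.03], [0.021, 0, 0, 0, 0.03], [0.022, 0, 0, 0, 0.03], [0.022, 0, 0, 0, 0.03]]]}}

```text
time_s: 16.68
ee_pos: [471.5, -126.2, 33.2]
ee_rot: [-178.2, 1.3, 10.8]
force: [-11.0, -2.3, 15.7]
gripper_width: 37.6
```

Emit:
{"name": "jog_arm", "arguments": {"deltas": [[[0.001, 0, 0, 0, 0.03], [0.002, 0, 0, 0, 0.03], [0.003, 0, 0, 0, 0.03], [0.003, 0, 0, 0, 0.03]]]}}

```text
time_s: 17.02
ee_pos: [473.1, -125.9, 33.1]
ee_rot: [-178.2, 1.4, 10.9]
force: [-14.2, -3.4, 17.5]
gripper_width: 37.3
```

Emit:
{"name": "jog_arm", "arguments": {"deltas": [[[0, 0, -0.001, 0, 0.03], [0, 0, -0.002, 0, 0.03], [0, 0, -0.002, 0, 0.03], [0, 0, -0.002, 0, 0.03]]]}}

```text
time_s: 17.35
ee_pos: [473.3, -125.4, 33.6]
ee_rot: [-178.1, 1.4, 10.8]
force: [-8.8, -2.1, 4.2]
gripper_width: 37.6
```

```bash
python3 - <<'E'
from h import *
s=env.state();print(s['time_s'],bay(s['ee_pos']),s['ee_rot'],s['gripper_width'],s['force'])
f=snap('wrist','w11'); cv2.imwrite('pics/w11a.png',cv2.resize(f[:,:,::-1],(800,600),interpolation=cv2.INTER_CUBIC))
f=snap('scene','s11'); cv2.imwrite('pics/s11a.png',cv2.resize(f[130:250,150:310,::-1],(800,600),interpolation=cv2.INTER_CUBIC))
E
```

```text
17.35 [-149.60372072    2.26193022   33.59622788] [-178.09321036    1.4169749    10.78794318] 37.588056293182134 [-8.84437581 -2.11815741  4.18672396]
```

View pics/w11a.png

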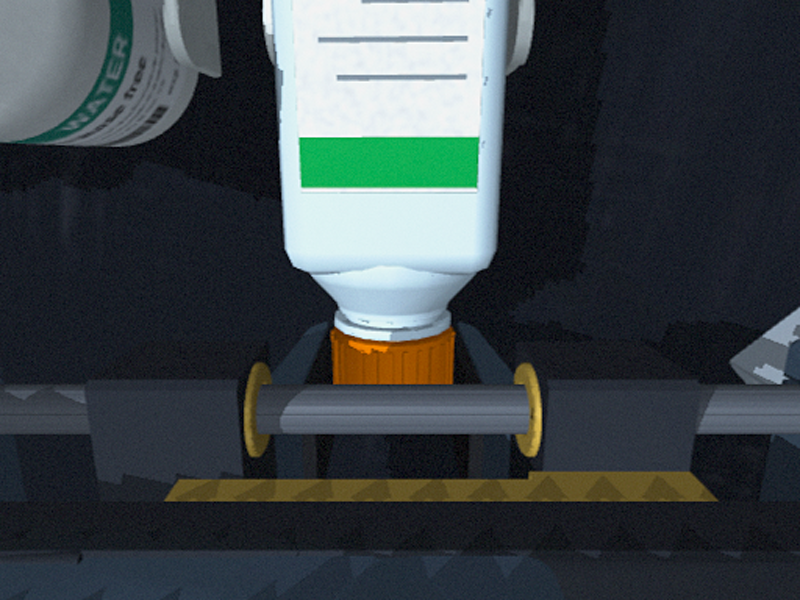

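View pics/s11a.png

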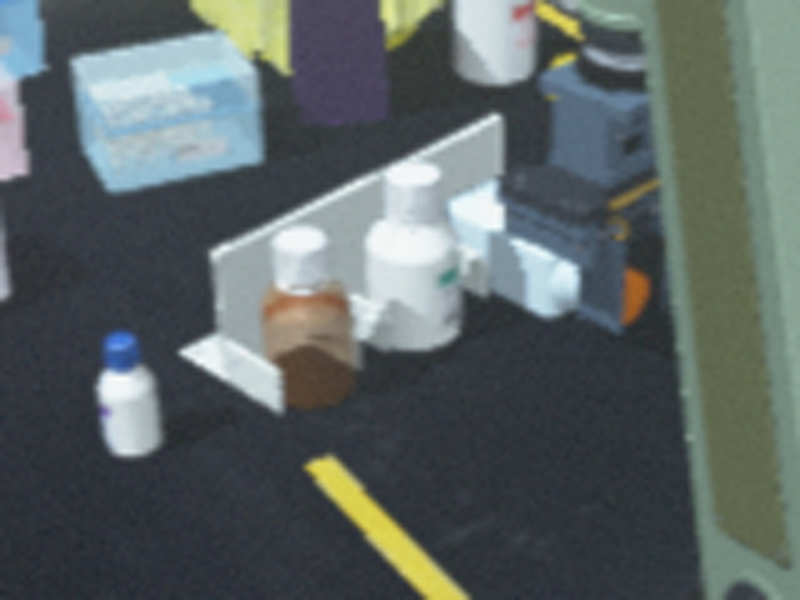

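```bash
python3 - <<'E'
from h import *
k=1/1.5625
r=lambda a,b,z: np.round(bay(ray('wrist',a*k,b*k,z)),1)
print('band',r(300,187,56),r(478,187,56),'capstart',r(392,336,45),'cap sides',r(331,360,28),r(455,360,28))
print('band top',r(299,138,56))
print('sides',r(276,80,56),r(504,80,56),r(284,230,56),r(497,230,56))
E
cat > w10.py <<'E'
E
python3 - <<'E'
# w10 band: same routine with w10 tcp pose
import sys; sys.path.insert(0,'.')
from h import *
s=env.state(); M=R.from_euler('xyz',s['ee_rot'],degrees=True).as_matrix(); p,Mc,t=cam('wrist')
A=M.T@Mc; o=M.T@(t-s['ee_pos'])
M0=R.from_euler('xyz',[-178.329,.7485,10.754],degrees=True).as_matrix(); e0=np.array([459.78,-130.247,117.484])
def r0(u,v,z):
    d=M0@A@np.array([(u/1.5625-p['cx'])/p['fx'],(v/1.5625-p['cy'])/p['fy'],1]); c=e0+M0@o; return np.round(bay(c+d*(z-c[2])/d[2]),1)
print('w10 band',r0(339,190,56),r0(446,190,56),'top',r0(339,161,56),'capstart',r0(394,288,45),'end',r0(394,344,28))
E
```

```text
band [-84.7  22.9  56. ] [-84.6 -20.2  56. ] capstart [-126.5    0.9   45. ] cap sides [-140.9   21.2   28. ] [-140.3  -18.8   28. ]
band top [-73.3  22.7  56. ]
sides [-60.4  27.4  56. ] [-60.6 -25.   56. ] [-95.2  27.4  56. ] [-94.9 -25.3  56. ]
w10 band [-103.7   22.2   56. ] [-103.6  -20.7   56. ] top [-92.4  21.9  56. ] capstart [-146.6    0.3   45. ] end [-178.7    0.7   28. ]
```

Emit:
{"name": "jog_arm", "arguments": {"deltas": [[[0.001, 0, -0.0005, 0, 0.03], [0.002, 0, -0.0005, 0, 0.03], [0.003, 0, -0.0005, 0, 0.03], [0.003, 0, -0.0005, 0, 0.03], [0.003, 0, -0.0005, 0, 0.03]]]}}

```text
time_s: 17.87
ee_pos: [473.4, -125.2, 33.6]
ee_rot: [-178.0, 1.8, 10.9]
force: [-15.1, -4.5, 5.0]
gripper_width: 37.6
```

```bash
python3 - <<'E'
from h import *
s=env.state();print(s['time_s'],bay(s['ee_pos']),s['ee_rot'],s['gripper_width'],s['force'])
f=snap('wrist','w12'); cv2.imwrite('pics/w12a.png',cv2.resize(f[:,:,::-1],(800,600),interpolation=cv2.INTER_CUBIC))
E
```

```text
17.8667 [-149.45289693    2.39415306   33.60196611] [-178.04732871    1.76985787   10.88194738] 37.57102627842372 [-15.10409908  -4.47004016   4.97479849]
```

View pics/w12a.png

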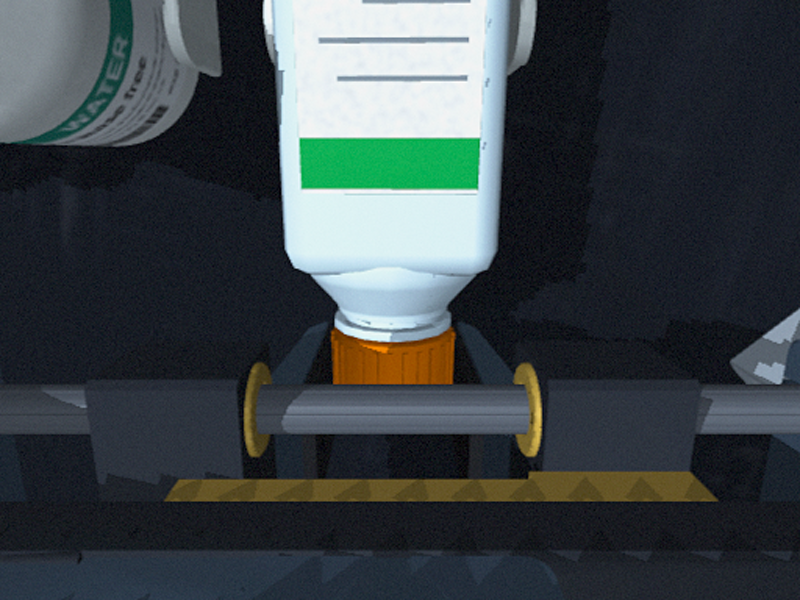

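```bash
cat > tr.py <<'E'
from h import *
def cap(th,L=141.5):
    s,c=np.sin(np.radians(th)),np.cos(np.radians(th)); return np.array([-28*s-L*c,0,28*c+L*s])
def tab(th0,ths,bu=0,bz=0,bv=0,off=0,rot=(-178.3,.75,10.8)):
    M=R.from_euler('xyz',rot,degrees=True).as_matrix()
    for i,t in enumerate(ths):
        f=(i+1)/len(ths)
        b=cap(t)-cap(th0)+np.array([bu*f-off,bv*f,bz*f]); w=b[0]*U+b[1]*V+np.array([0,0,b[2]])
        print(t,np.round(M.T@w/1000,4))
E
python3 -c "
from tr import *
tab(0,np.arange(3,31,3),bu=1,bz=-1,bv=-.3,off=5)"
```

```text
3 [-0.0063 -0.0002 -0.0072]
6 [-0.0071 -0.0004 -0.0143]
9 [-0.0076 -0.0006 -0.0214]
12 [-0.0077 -0.0007 -0.0283]
15 [-0.0074 -0.0009 -0.0351]
18 [-0.0067 -0.0011 -0.0417]
21 [-0.0056 -0.0012 -0.0481]
24 [-0.0041 -0.0014 -0.0543]
27 [-0.0022 -0.0015 -0.0602]
30 [ 0.0001 -0.0017 -0.066 ]
```

Emit:
{"name": "jog_arm", "arguments": {"deltas": [[[-0.005, 0, 0, 0, 0.03], [-0.005, 0, 0, 0, 0.03], [-0.0063, -0.0002, -0.007, 0, 0.03], [-0.007, -0.0004, -0.0143, 0, 0.03], [-0.0076, -0.0006, -0.0214, 0, 0.03], [-0.0077, -0.0007, -0.0283, 0, 0.03], [-0.0074, -0.0009, -0.035, 0, 0.03], [-0.0067, -0.0011, -0.0417, 0, 0.03], [-0.0056, -0.0012, -0.048, 0, 0.03], [-0.004, -0.0014, -0.0543, 0, 0.03], [-0.004, -0.0014, -0.0543, 0, 0.03], [-0.004, -0.0014, -0.0543, 0, 0.03]]], "grip_force": 20}}

```text
time_s: 18.92
ee_pos: [477.8, -126.1, 90.0]
ee_rot: [-178.3, 0.9, 10.8]
force: [-5.0, -1.1, -1.0]
gripper_width: 37.4
```

```bash
python3 - <<'E'
from h import *
s=env.state();print(s['time_s'],bay(s['ee_pos']),s['ee_rot'],s['gripper_width'],s['force'])
f=snap('wrist','w13'); cv2.imwrite('pics/w13a.png',cv2.resize(f[:,:,::-1],(800,600),interpolation=cv2.INTER_CUBIC))
f=snap('scene','s13'); cv2.imwrite('pics/s13a.png',cv2.resize(f[130:250,150:310,::-1],(800,600),interpolation=cv2.INTER_CUBIC))
E
```

```text
18.9167 [-145.28056635    0.70411829   90.02078051] [-178.3072368     0.86336229   10.76879587] 37.395586111985395 [-5.04314157 -1.07741843 -0.9661778 ]
```

View pics/w13a.png

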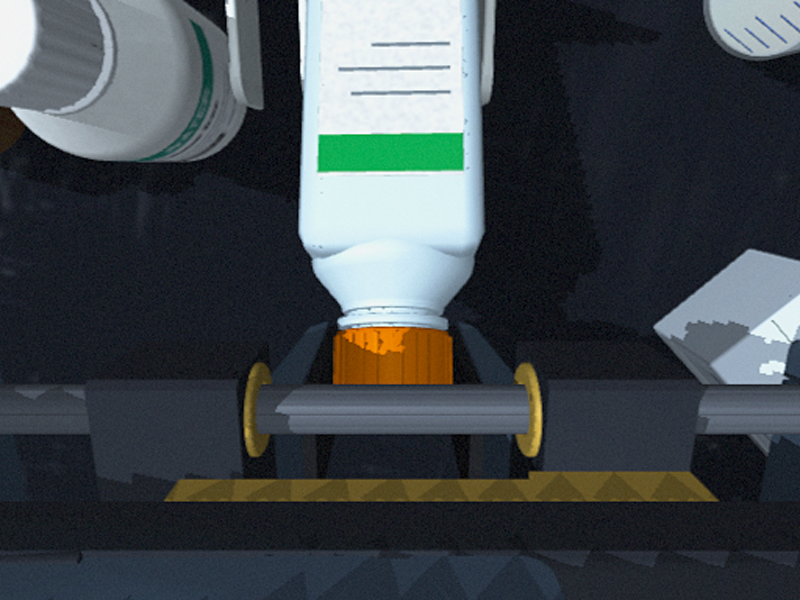

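View pics/s13a.png

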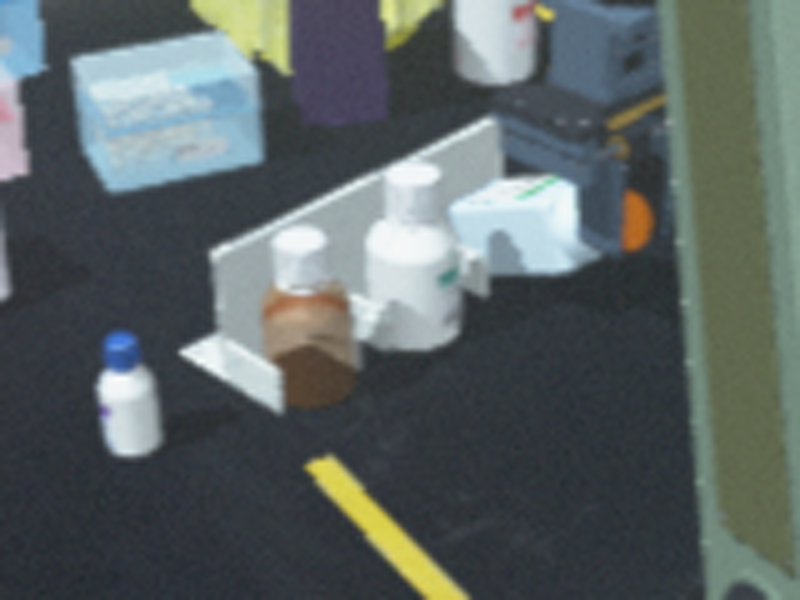

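```bash
python3 -c "
from tr import *
tab(24,np.arange(27,58,3),bu=0.5,bz=-1,bv=-.5)"
```

```text
27 [ 0.0018 -0.0001 -0.006 ]
30 [ 0.0041 -0.0003 -0.0117]
33 [ 0.0066 -0.0004 -0.0172]
36 [ 0.0096 -0.0005 -0.0225]
39 [ 0.0129 -0.0006 -0.0274]
42 [ 0.0166 -0.0006 -0.032 ]
45 [ 0.0206 -0.0007 -0.0364]
48 [ 0.025  -0.0008 -0.0404]
51 [ 0.0297 -0.0008 -0.044 ]
54 [ 0.0347 -0.0009 -0.0473]
57 [ 0.0399 -0.0009 -0.0503]
```

Emit:
{"name": "jog_arm", "arguments": {"deltas": [[[0.0018, -0.0001, -0.006, 0, 0.03], [0.004, -0.0003, -0.0117, 0, 0.03], [0.0066, -0.0004, -0.0172, 0, 0.03], [0.0096, -0.0005, -0.0225, 0, 0.03], [0.013, -0.0006, -0.0274, 0, 0.03], [0.0166, -0.0006, -0.032, 0, 0.03], [0.0206, -0.0007, -0.0364, 0, 0.03], [0.025, -0.0008, -0.0404, 0, 0.03], [0.025, -0.0008, -0.0404, 0, 0.03], [0.025, -0.0008, -0.0404, 0, 0.03]]]}}

```text
time_s: 19.85
ee_pos: [504.4, -121.8, 130.2]
ee_rot: [-178.4, 0.7, 10.8]
force: [-3.0, -0.3, 3.4]
gripper_width: 37.9
```

```bash
python3 - <<'E'
from h import *
s=env.state();print(s['time_s'],bay(s['ee_pos']),s['ee_rot'],s['gripper_width'],s['force'])
f=snap('wrist','w14'); cv2.imwrite('pics/w14a.png',cv2.resize(f[:,:,::-1],(800,600),interpolation=cv2.INTER_CUBIC))
f=snap('scene','s14'); cv2.imwrite('pics/s14a.png',cv2.resize(f[130:250,150:310,::-1],(800,600),interpolation=cv2.INTER_CUBIC))
E
```

```text
19.85 [-1.18409531e+02 -1.81194562e-02  1.30153682e+02] [-178.35091656    0.71491252   10.77494729] 37.865210121566854 [-3.01866922 -0.28111985  3.36904782]
```

View pics/s14a.png

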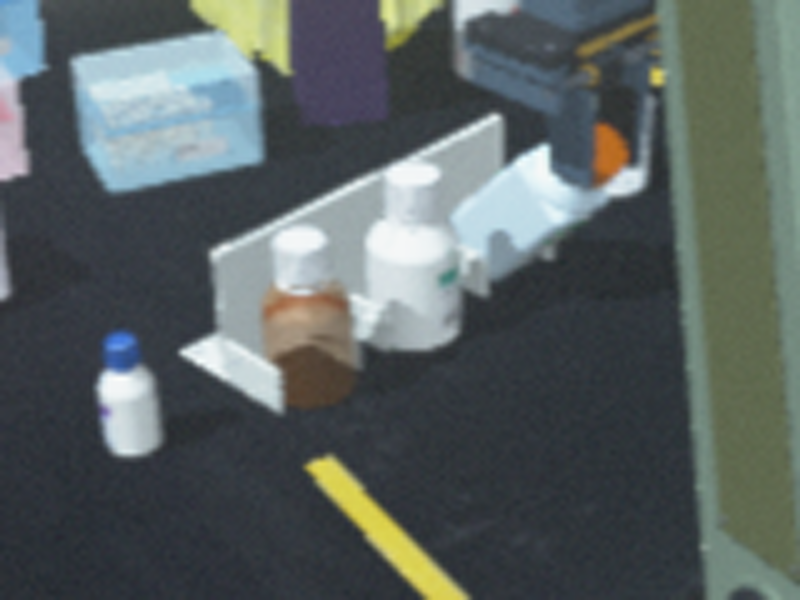

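View pics/w14a.png

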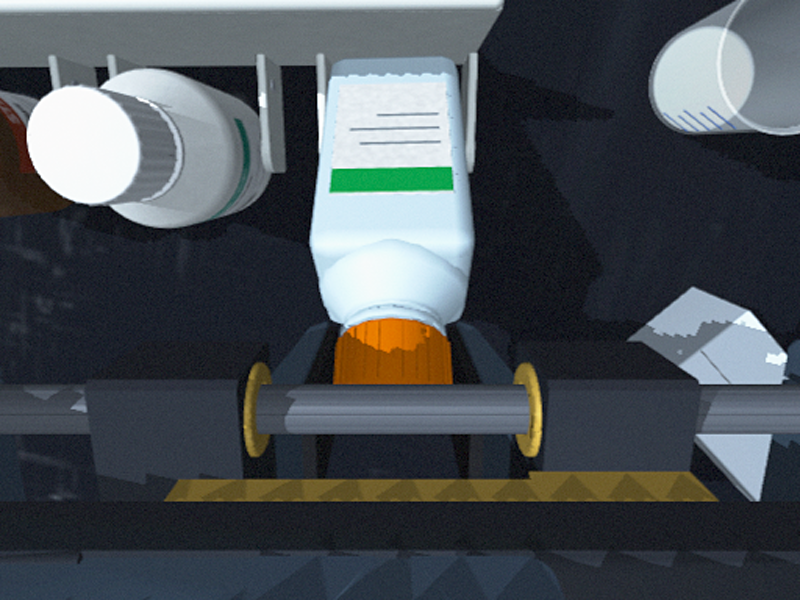

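```bash
python3 -c "
from tr import *
tab(48,np.arange(51,94,3),bu=1.5,bz=-0.5,bv=-.2)"
```

```text
51 [ 0.0047 -0.0001 -0.0037]
54 [ 0.0098 -0.0002 -0.0071]
57 [ 0.0151 -0.0002 -0.0101]
60 [ 0.0207 -0.0003 -0.0128]
63 [ 0.0266 -0.0003 -0.0151]
66 [ 0.0327 -0.0004 -0.017 ]
69 [ 0.0391 -0.0004 -0.0185]
72 [ 0.0457 -0.0004 -0.0197]
75 [ 0.0525 -0.0004 -0.0204]
78 [ 0.0594 -0.0004 -0.0208]
81 [ 0.0665 -0.0004 -0.0208]
84 [ 0.0738 -0.0003 -0.0203]
87 [ 0.0812 -0.0003 -0.0195]
90 [ 0.0887 -0.0002 -0.0183]
93 [ 0.0962 -0.0001 -0.0167]
```

Emit:
{"name": "jog_arm", "arguments": {"deltas": [[[0.0047, -0.0001, -0.0037, 0, 0.03], [0.0098, -0.0002, -0.007, 0, 0.03], [0.015, -0.0002, -0.01, 0, 0.03], [0.0207, -0.0003, -0.0128, 0, 0.03], [0.0266, -0.0003, -0.015, 0, 0.03], [0.0327, -0.0004, -0.017, 0, 0.03], [0.039, -0.0004, -0.0185, 0, 0.03], [0.0457, -0.0004, -0.0197, 0, 0.03], [0.0525, -0.0004, -0.0204, 0, 0.03], [0.0525, -0.0004, -0.0204, 0, 0.03], [0.0525, -0.0004, -0.0204, 0, 0.03]]]}}

```text
time_s: 20.87
ee_pos: [558.0, -111.9, 150.2]
ee_rot: [-178.4, 0.5, 10.8]
force: [-1.1, 0.0, 4.6]
gripper_width: 37.5
```

```bash
python3 - <<'E'
from h import *
s=env.state();print(s['time_s'],bay(s['ee_pos']),s['ee_rot'],s['gripper_width'],s['force'])
f=snap('wrist','w15'); cv2.imwrite('pics/w15a.png',cv2.resize(f[:,:,::-1],(800,600),interpolation=cv2.INTER_CUBIC))
f=snap('scene','s15'); cv2.imwrite('pics/s15a.png',cv2.resize(f[130:250,150:310,::-1],(800,600),interpolation=cv2.INTER_CUBIC))
E
```

```text
20.8667 [-63.85807919  -0.23341844 150.17055878] [-178.37197713    0.51640652   10.76606954] 37.48194325920091 [-1.14146148  0.04203683  4.61861362]
```

View pics/s15a.png

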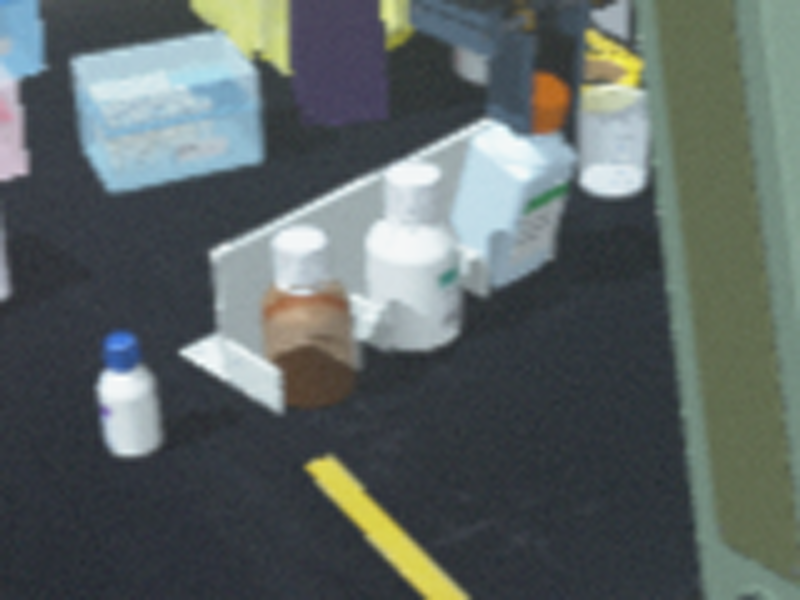

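View pics/w15a.png

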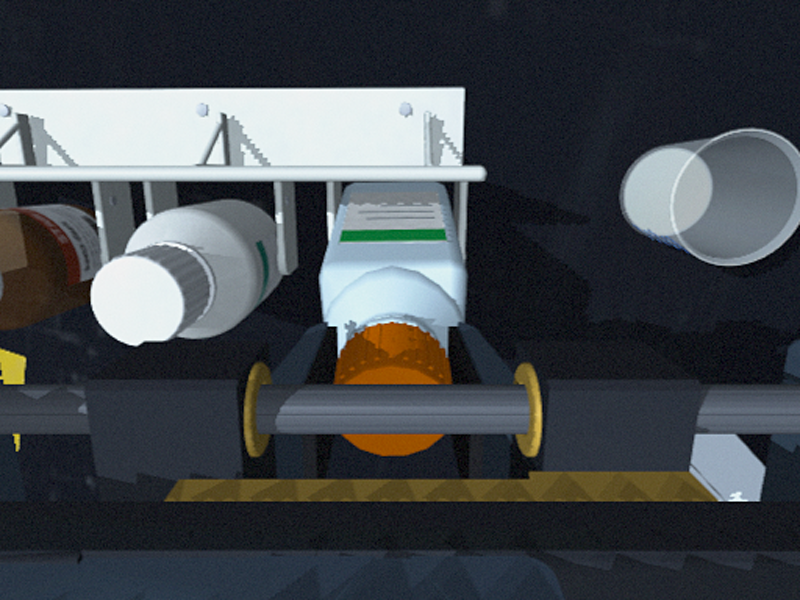

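Emit:
{"name": "jog_arm", "arguments": {"deltas": [[[0.004, 0, -0.0003, 0, 0.03], [0.008, 0, -0.0005, 0, 0.03], [0.012, 0, -0.0005, 0, 0.03], [0.016, 0, -0.0003, 0, 0.03], [0.02, 0, 0, 0, 0.03], [0.024, 0, 0.0003, 0, 0.03], [0.028, 0, 0.0008, 0, 0.03], [0.032, 0, 0.0015, 0, 0.03], [0.035, 0, 0.002, 0, 0.03], [0.0375, 0, 0.0025, 0, 0.03], [0.0375, 0, 0.0025, 0, 0.03], [0.0375, 0, 0.0025, 0, 0.03]]]}}

```text
time_s: 21.97
ee_pos: [595.2, -104.8, 147.6]
ee_rot: [-178.4, 0.4, 10.8]
force: [0.6, 1.3, 6.1]
gripper_width: 37.7
```

```bash
python3 - <<'E'
from h import *
s=env.state();print(s['time_s'],bay(s['ee_pos']),s['ee_rot'],s['gripper_width'],s['force'])
f=snap('wrist','w16'); cv2.imwrite('pics/w16a.png',cv2.resize(f[:,:,::-1],(800,600),interpolation=cv2.INTER_CUBIC))
f=snap('scene','s16'); cv2.imwrite('pics/s16a.png',cv2.resize(f[130:250,150:310,::-1],(800,600),interpolation=cv2.INTER_CUBIC))
E
```

```text
21.9667 [-2.60219828e+01 -1.32631409e-01  1.47566069e+02] [-178.38661701    0.42423398   10.75708927] 37.67887132000148 [0.5915544  1.26264805 6.07346883]
```

View pics/s16a.png

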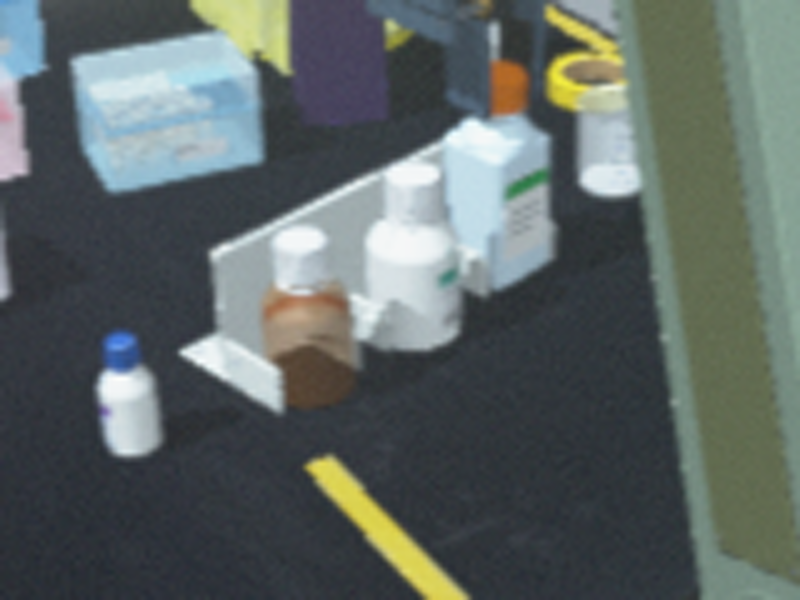

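View pics/w16a.png

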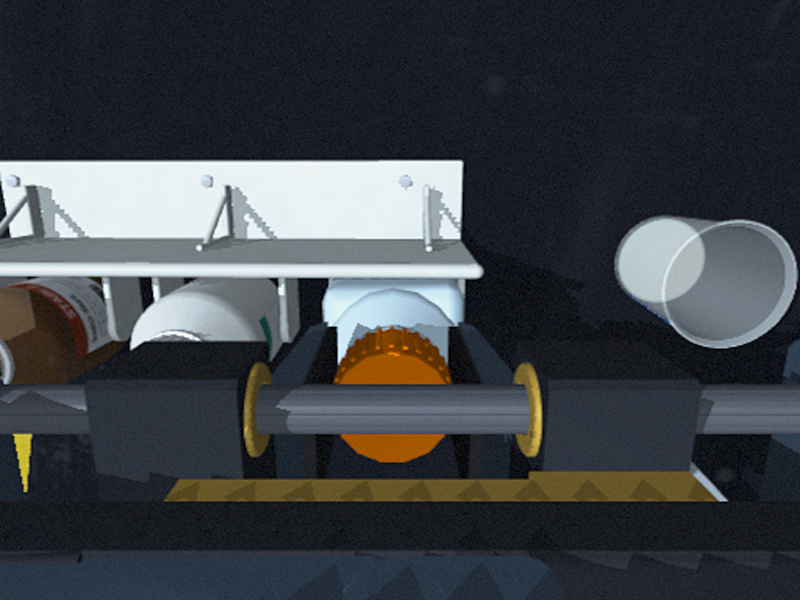

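Emit:
{"name": "jog_arm", "arguments": {"deltas": [[[0.001, 0, 0, 0, 0.03], [0.002, 0, 0, 0, 0.03], [0.003, 0, 0, 0, 0.03], [0.004, 0, 0, 0, 0.03], [0.004, 0, 0, 0, 0.03], [0.004, 0, 0, 0, 0.03]]]}}

```text
time_s: 22.57
ee_pos: [595.8, -104.5, 147.4]
ee_rot: [-178.3, 0.9, 10.8]
force: [-6.9, -1.1, 10.0]
gripper_width: 37.5
```

```bash
python3 - <<'E'
from h import *
s=env.state();print(s['time_s'],bay(s['ee_pos']),s['ee_rot'],s['gripper_width'],s['force'])
E
```

```text
22.5667 [-2.54132834e+01  1.38641993e-02  1.47432971e+02] [-178.34103416    0.85351378   10.76701409] 37.48294474143789 [-6.88217216 -1.08476662  9.97529936]
```

Emit:
{"name": "jog_arm", "arguments": {"deltas": [[[-0.003, 0, -0.001, 0, 0.03], [-0.003, 0, -0.002, 0, 0.03], [-0.003, 0, -0.002, 0, 0.03], [-0.003, 0, -0.002, 0, 0.045], [-0.003, 0, -0.002, 0, 0.06], [-0.003, 0, -0.002, 0, 0.06], [-0.003, 0, -0.002, 0, 0.06], [-0.003, 0, -0.002, 0, 0.06], [-0.003, 0, -0.01, 0, 0.06], [-0.003, 0, -0.03, 0, 0.06], [-0.003, 0, -0.06, 0, 0.06], [-0.003, 0, -0.08, 0, 0.06], [-0.003, 0, -0.08, 0, 0.06], [-0.003, 0, -0.08, 0, 0.06], [-0.003, 0, -0.08, 0, 0.06]]]}}

```text
time_s: 23.82
ee_pos: [594.2, -106.9, 225.5]
ee_rot: [-178.3, 0.9, 10.8]
force: [0.7, 1.0, -0.6]
gripper_width: 60.1
```

```bash
python3 - <<'E'
from h import *
s=env.state();print(s['time_s'],bay(s['ee_pos']),s['ee_rot'],s['gripper_width'],s['force'])
f=snap('wrist','w17'); cv2.imwrite('pics/w17a.png',cv2.resize(f[:,:,::-1],(800,600),interpolation=cv2.INTER_CUBIC))
f=snap('scene','s17'); cv2.imwrite('pics/s17a.png',cv2.resize(f[130:250,150:310,::-1],(800,600),interpolation=cv2.INTER_CUBIC))
E
```

```text
23.8167 [-27.3800278   -1.99602046 225.5009221 ] [-178.27876063    0.8733201    10.75393101] 60.07983568694148 [ 0.7046231   0.95837558 -0.57662521]
```

View pics/s17a.png

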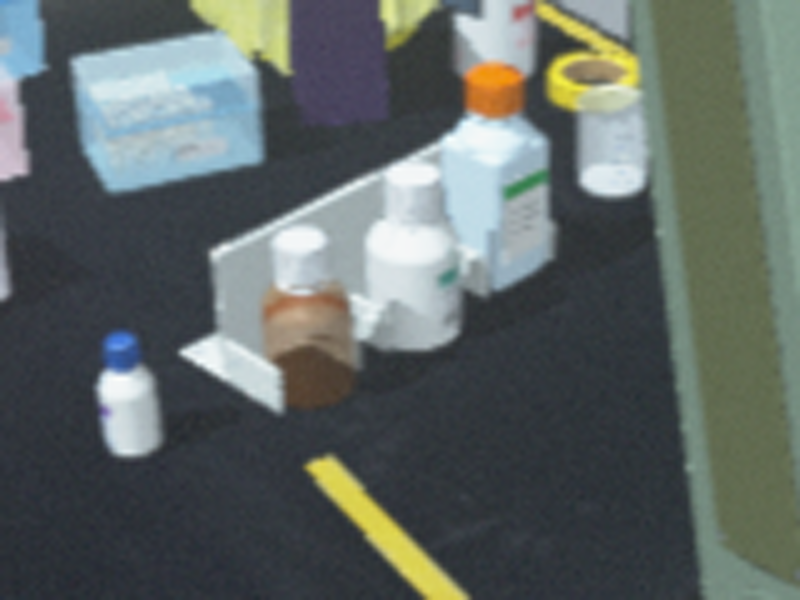

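View pics/w17a.png

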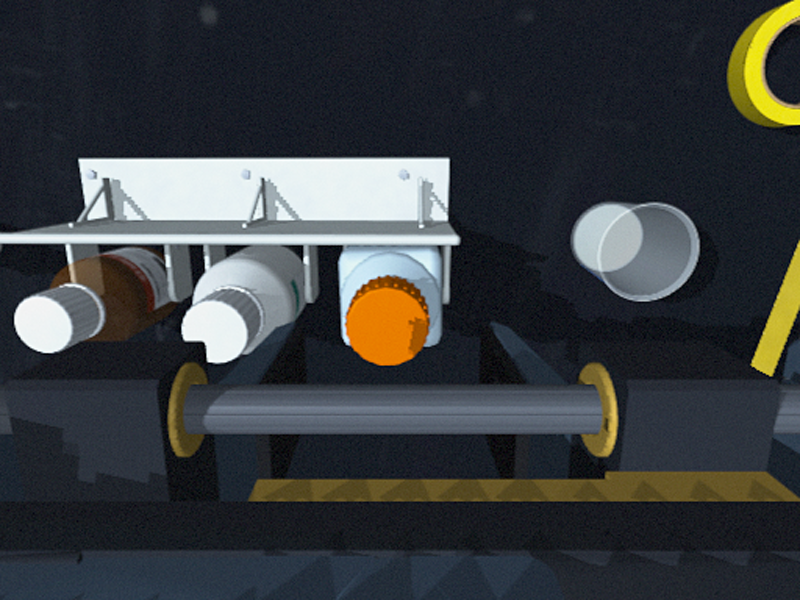

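```bash
python3 - <<'E'
from h import *
k=1/1.5625
r=lambda a,b,z: np.round(bay(ray('wrist',a*k,b*k,z)),1)
print('captop',r(388,327,154),r(346,327,154),r(430,327,154),r(388,365,154))
print('body',r(339,248,108),r(442,248,105),'front',r(343,340,104),r(440,340,104),'rim',r(150,243,95),r(455,243,95))
def ps(b): return np.round((proj('scene',world(np.array(b,float)))-[150,130])*5)
for b in [(-28,0,154),(-28,0,129),(-56,28,0),(-56,-28,0),(-56,28,105),(-56,-28,105),(0,28,105),(-52,36,0),(-52,36,32),(-52,-36,32),(-52,-32,0)]: print(b,ps(b))
E
python3 - <<'E'
import cv2
i=cv2.imread('pics/s17.png'); cv2.imwrite('pics/s17b.png',cv2.resize(i[135:195,225:275],None,fx=10,fy=10,interpolation=cv2.INTER_CUBIC))
E
```

```text
captop [-28.2   1.1 154. ] [-28.4  20.  154. ] [-28.  -17.6 154. ] [-46.4   1.2 154. ]
body [ -0.   28.4 108. ] [ -0.2 -25.2 105. ] front [-51.9  28.1 104. ] [-51.3 -25.5 104. ] rim [1.000e-01 1.346e+02 9.500e+01] [  1.  -32.8  95. ]
(-28, 0, 154) [495.  66.]
(-28, 0, 129) [495.  99.]
(-56, 28, 0) [496. 290.]
(-56, -28, 0) [550. 259.]
(-56, 28, 105) [496. 158.]
(-56, -28, 105) [552. 129.]
(0, 28, 105) [437. 131.]
(-52, 36, 0) [484. 292.]
(-52, 36, 32) [484. 253.]
(-52, -36, 32) [554. 215.]
(-52, -32, 0) [550. 255.]
```

View pics/s17b.png

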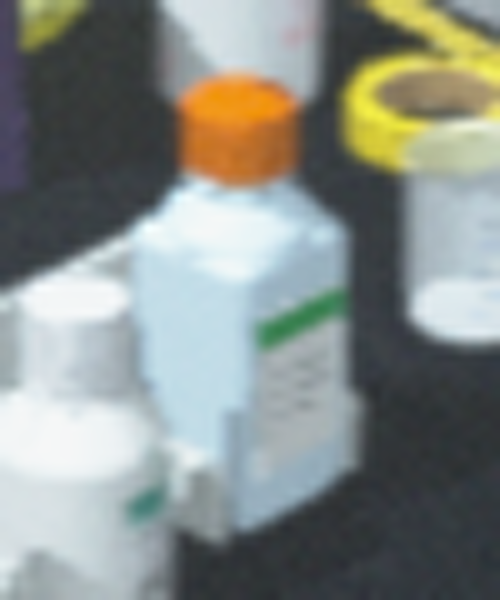

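Emit:
{"name": "jog_arm", "arguments": {"deltas": [[[0, 0, -0.03, 0, 0.06], [0, 0, -0.06, 0, 0.06], [-0.04, 0.0, -0.06, 0, 0.06], [-0.08, 0, -0.06, 0, 0.06], [-0.12, 0.0, -0.06, 0, 0.06], [-0.16, 0.0, -0.06, 0, 0.06], [-0.2, 0.0, -0.06, 0, 0.06], [-0.2, 0.0, -0.06, 0, 0.06], [-0.2, 0.0, -0.06, 0, 0.06], [-0.2, 0.0, -0.06, 0, 0.06]]]}}

```text
time_s: 24.75
ee_pos: [399.9, -145.9, 288.6]
ee_rot: [-178.3, 0.8, 10.7]
force: [1.0, 0.8, -0.3]
gripper_width: 59.9
```

```bash
python3 - <<'E'
from h import *
s=env.state();print(s['time_s'],bay(s['ee_pos']),s['force'])
snap('top','t18');i=cv2.imread('pics/t18.png'); cv2.imwrite('pics/t18a.png',cv2.resize(i[60:220,190:390],None,fx=4,fy=3.75,interpolation=cv2.INTER_CUBIC))
f=snap('scene','s18'); cv2.imwrite('pics/s18a.png',cv2.resize(f[110:270,130:345,::-1],(800,600),interpolation=cv2.INTER_CUBIC))
for n in ['square_bottle','dropper_bottle','amber_bottle','white_bottle','carton','beaker']:
    print(n,[(np.round(d['xyz']),round(d['conf'],2)) for d in env.look_for('top',n)[:2]],[(np.round(d['xyz']),round(d['conf'],2)) for d in env.look_for('scene',n)[:1]])
E
```

```text
24.75 [-225.57867835   -4.26709289  288.57983453] [ 1.02630015  0.75449655 -0.27948124]
square_bottle [(array([ 582., -101.,  111.]), 0.93)] [(array([570., -87.,  86.]), 0.78)]
dropper_bottle [(array([548., 198.,  52.]), 0.42)] [(array([544., 206.,  35.]), 0.62)]
amber_bottle [(array([533.,  81.,  77.]), 0.64)] [(array([526.,  92.,  64.]), 0.73)]
white_bottle [(array([547., -15.,  83.]), 0.79), (array([550., 198.,  53.]), 0.72)] [(array([543.,   2.,  65.]), 0.8)]
carton [(array([ 485., -306.,   48.]), 0.86), (array([550., -15.,  80.]), 0.54)] []
beaker [(array([ 645., -252.,   19.]), 0.7)] [(array([ 627., -237.,   49.]), 0.7)]
```

View pics/t18a.png

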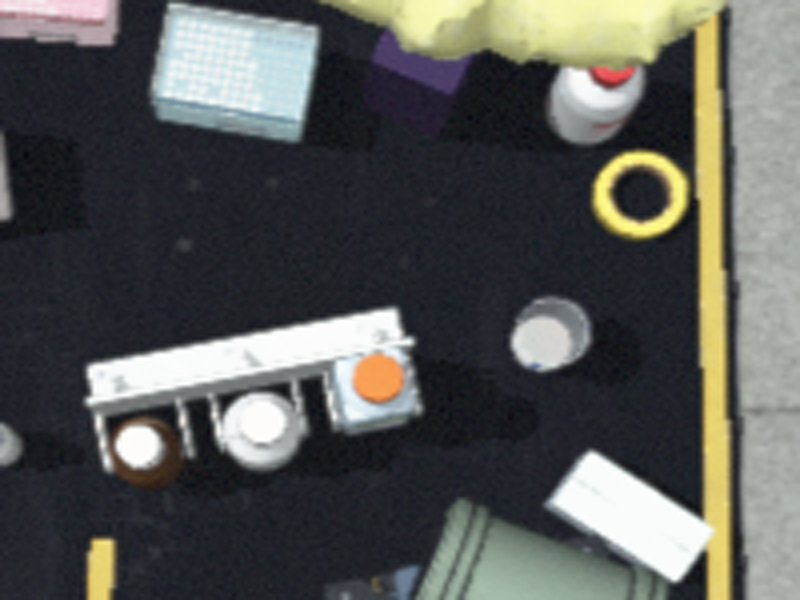

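View pics/s18a.png

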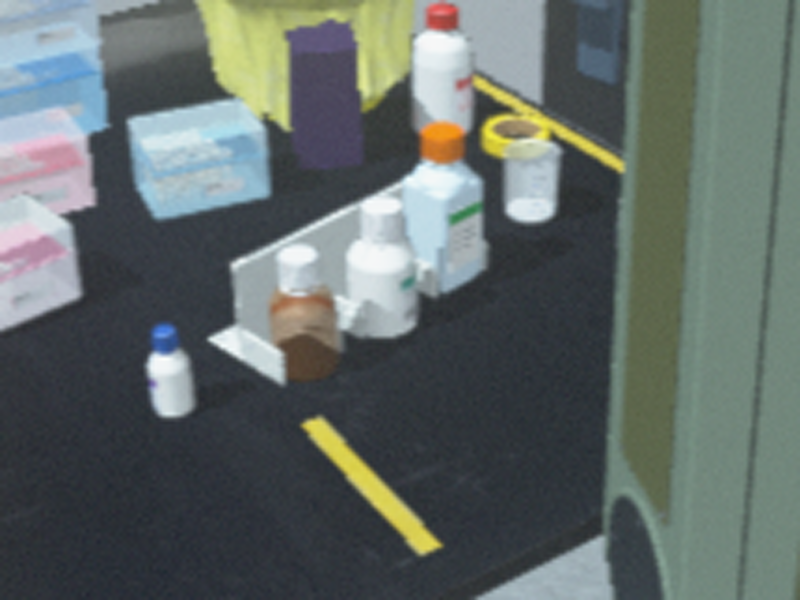

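The square bottle stands square in bay2, with its cap at (377,378) in the top picture. The amber bottle, white bottle, carton and beaker show at the same pixels as at the start, and the dropper stands clear at the left.

```bash
python3 -c "
from workcell import env
print(env.job_done())"
```

```text
the job is handed in; nothing more can be done
None
```

The square bottle now stands upright in its bay (bay2) with its side against the back wall. I handed the job in at about 25 s of the 72 s allowed; no verdict was reported.

**What I did**
- **Dropper bottle:** I lifted it out of the bay by its cap and stood it at about (556, 205) mm, left of the stand. My first grip landed on its sloping shoulder, so I opened the jaws and took the cap instead.
- **Laying the square bottle:** I laid it between the cheeks, gripping its body. I then slid it in by the cap until the foot stopped at the wall, at about 15 N.
- **Standing it up:** With a 20 N pinch on the cap, I pushed it up and over in four stages, following a path that keeps the foot on the worktop and against the wall. Wrist forces stayed within about 10 N while it was tilting up, and the readings fitted the foot staying down. I then released it and drew back.

**Last checks**
- **Position:** The cap was 28.2 mm in front of the wall (28 mm is ideal) and about 1 mm off the bay's centre. The body's side measured level with the wall face, and its flats were square to it within about 1°.
- **Other objects:** In the top picture the amber bottle, white bottle, carton and beaker had not visibly moved, and the dropper was standing.
- **Detector noise:** The network's positions for the other objects shifted by up to about 6 mm between looks. It also once reported the dropper as a white bottle, and it missed the carton in the scene view.

**Imperfection:** The tool picked up a tilt of about 1.7° early on and kept it. I corrected the moves for it, and the bottle settled flat when released.

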